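Ready the drying rack and lean a slat on it

ROBOT

A 6-joint arm with a two-finger parallel gripper is mounted at the origin on the work surface. World frame = base frame: x ahead of the robot, y to its left, z up, the work surface at z = 0. Lengths are in m, angles in rad, forces in N, time in s.
With the tool pointing down it reaches from about 0.375 to 0.9 m from the base axis. Payload 3.1 kg.
Tool frame: the origin (TCP) lies at the very end of the fingers, on their centre line; the grasp point (between the pads) lies 19 mm behind it; z points along the fingers, y is the line along which they close (so a half turn about z gives the same grasp; the last joint's range is limited). The gripper opens to 87 mm and grips with 3 to 60 N. Pads are 19 mm wide; open, the fingers measure 117 mm over their backs; the gripper's body (75 mm by 190 mm) begins 51 mm behind the grasp point.
Start: joints at [-1.31, 0.527, 1.433, -0, 1.181, -0.178], TCP at [0.266, -0.566, 0.223] pointing down, gripper open.
Joint ranges: [-3.08, 3.08], [-0.75, 2.2], [0.22, 2.44], [-1.43, 4.57], [0, 2.65], [-2.85, 2.85]. Speed limits (rad/s): [2.79, 2.79, 3.14, 3.14, 3.14, 3.14].

INTERFACE

Orientations are given as a unit quaternion [x, y, z, w].
In Python, from rig import robot gives the robot as it stands. The module is installed in compiled form; this text tells all that it offers.
- The arm moves only by the tool servo_tool, never from a script. Its argument "rows" is one flat list of numbers, 5 for each row, row after row: the closure, from -1 (fully open) to 1 (shut), so that 0 is half open, then the shift along the tool's x, y, z in m, then the turn about the tool's z in degrees. A call has 1 to 5 rows; each row shifts and turns the commanded pose from where the row before left it, along the tool's axes as they then stand; what a row does not reach is not made up. A row lasts 1/12 s, in which the tool goes at most 41.7 mm and 7.16 degrees, less where a joint would pass 70% of its speed; a pose out of reach is approached as far as the arm can. A call with a gripper value outside its range is refused whole. The fingers move at their own pace and stop on an object; "newtons" is the grip in N (left out, the last holds). Time passes only in rows, so rows that do not move let the fingers close. It gives the time, the measured TCP pose, the force, the opening and the grip force at its end, in the units of the state.
- robot.get_obs(): the state, without advancing time (a new reading comes with each control period).
- robot.camera(name): name is "scene" or "top" or "wrist"; returns a dict with "pixels" (480x640x3 uint8, red, green, blue), "intrinsics" (3x3 intrinsics, pixels), "rvec" (rotation vector, rad) and "tvec" (3), from world to camera coordinates, as OpenCV has them; the wrist camera has in their place "mount" (4x4, takes a point from camera to tool coordinates, whose origin is the TCP and whose axes are the flange's). Camera axes: x right, y down, z forward; pixel columns grow to the right and rows downward; lengths in m; the calibration is good to about 2 mm. A picture is of the moment at which its call begins: read the wrist's pose just before it. There is no depth.
- robot.hand_in(): hands the job in; it is judged then, once.
Trained networks look in a picture, given as the dict that the camera call returned (one of the last four; its "shot" number tells which), for a name from the list of things; names that differ only in an ending like _2 or _b are one class to them, and where a whole thing is asked for, a point or a joint stands for the part that bears it (a point fixed in the world has none). Each returns a list of dicts, best first, with "score" (0 to 1); they miss things now and then, are a little off and sometimes report something else, mostly with a low value. They report only what shows in the picture. A call takes as long as a camera call. They do not tell look-alikes from the thing itself.
- robot.spot_in(picture, query): "at" ([x, y, z] in m, in world coordinates, good to about 4 mm: the middle of the surface that is visible of it).
- robot.outline_of(picture, query): "region" (480x640 bool, what is visible of it).
- robot.place_of(picture, query): "at" ([x, y, z] in m, in world coordinates, good to about 4 mm: a listed point, or the origin of a listed thing).
The state is a dict: "time": time; "q": joint angles; "joint_velocities": joint speeds; "joint_torque": joint torques, N m; "position": TCP position; "tool_rot": TCP orientation; "ft_force": force on the tool from outside, world axes, zero at the start; "moment": the same for the moment, N m; "grip_width": finger opening in m; "grip_force": force on a finger pad.
Only numpy, scipy, OpenCV 4.12 (cv2) and the standard library are available. Lean on these libraries where they do the work, as an engineer would, in place of code of your own. Each camera call takes 0.05 s, during which the arm holds its last target. There are 200 camera calls.

TASK

Get the bench drying rack ready and set the wooden slat on it to dry: swing the rack's door wide open and leave it open, then start every steel rod partway into a bore of its own and let go of them all before any is pushed home, and after that regrip each one further back and push it fully home to the bottom of its bore. Last, lean the slat, foot on the table and flat face down, at about 45 degrees against the projecting end of any one of the rods and let go. Do not tip over the glass jar.

Things in the scene. Friction and masses are not known exactly. Their poses are not given: they have to be found in the camera images.
- rack: fixed low bench cabinet, 160 (x) x 300 (y) x 153 mm high, grey with a light wooden block that holds the three bores; origin at the centre of its underside on the table, z up, x points from its front into it (away from the robot, the way rods are pushed), its front plane is at x = -80 mm; stands on a black plinth; three dark lines along its grey top run straight above the three bores
- hatch (a joint): door over the front of the rack, hinged on an upright axis at the rack's left (+y) edge, opens towards the robot: 0 closed, grows in rad as it opens, stops at 2.0; light hinge friction (0.12 N m), it stays where it is left. Panel 296 mm wide, 12 mm thick, from 30 to 150 mm above the table, so it swings over low things
- hatch_handle (a point): grip point on the upright pull bar of the door, 125 mm above the table: a round bar 12 mm thick, free at its top (148 mm up), its axis 45 mm clear of the door's outer face, 260 mm from the hinge along the door; standoffs to the door only at 50 and 80 mm height, so fingers can go down round it from above to 88 mm
- hatch_hinge (a point): point on the hinge axis of the door, 90 mm above the table, in the middle of the door's thickness
- bore0 (a point): centre of the mouth of bore 0, in the front plane of the rack's block. The bore is a square hole 20 x 20 mm (2 mm play to each side of a rod), level, 130 mm deep along the rack's +x, with a flat bottom; its axis is 95 mm above the table. Three alike bores stand in a row 75 mm apart, the outermost 90 mm from the door at its hinge when that stands square
- bore1 (a point): centre of the mouth of bore 1, in the front plane of the rack's block. The bore is a square hole 20 x 20 mm (2 mm play to each side of a rod), level, 130 mm deep along the rack's +x, with a flat bottom; its axis is 95 mm above the table. Three alike bores stand in a row 75 mm apart, the outermost 90 mm from the door at its hinge when that stands square
- bore2 (a point): centre of the mouth of bore 2, in the front plane of the rack's block. The bore is a square hole 20 x 20 mm (2 mm play to each side of a rod), level, 130 mm deep along the rack's +x, with a flat bottom; its axis is 95 mm above the table. Three alike bores stand in a row 75 mm apart, the outermost 90 mm from the door at its hinge when that stands square
- rod0: loose square steel bar 200 x 16 x 16 mm, 0.10 to 0.20 kg, one of up to three alike (absent ones have no pose); origin at its centre, x along its length, both ends alike; at the start it lies flat on the table, origin 8 mm up. Fully home it projects 70 mm from the rack's front; left partway it droops a little
- rod1: loose square steel bar 200 x 16 x 16 mm, 0.10 to 0.20 kg, one of up to three alike (absent ones have no pose); origin at its centre, x along its length, both ends alike; at the start it lies flat on the table, origin 8 mm up. Fully home it projects 70 mm from the rack's front; left partway it droops a little
- rod2: loose square steel bar 200 x 16 x 16 mm, 0.10 to 0.20 kg, one of up to three alike (absent ones have no pose); origin at its centre, x along its length, both ends alike; at the start it lies flat on the table, origin 8 mm up. Fully home it projects 70 mm from the rack's front; left partway it droops a little
- slat: loose flat wooden slat 230 x 60 x 12 mm, about 0.12 kg, lying flat on the table in front of the rack at the start; origin at its centre, x along its length, y across its width, z through its thickness; both faces and ends alike. Can be gripped across its 60 mm width
- jar: glass jar, bystander, 64 mm across and 90 mm high, stands on the table; origin at the centre of its underside, z up
There are look-alikes about, which are no part of the job. What is shaped like the rod0 but red is not meant.

How it is judged:
On the way, in this order (a step that is already met when the one before it is completed fails the run):
1. the door stands wide open (over 80 degrees, 1.4 rad) (value of joint hatch above 1.4 rad), for 0.2 s.
2. every rod present is partway in a bore (25 to 105 mm deep) and let go, none is home yet (angle between the x axis of each of rod0, rod1, rod2 and the x axis of rack, either way round below 0.1 rad and z of rod0 in the frame of rack between 0.082 and 0.108 m and y of rod0 in the frame of rack between -0.11 and 0.08 m and x of rod0 in the frame of rack between -0.155 and -0.075 m and contact force between the fingers and rod0 below 0.1 N and z of rod1 in the frame of rack between 0.082 and 0.108 m and y of rod1 in the frame of rack between -0.11 and 0.08 m and x of rod1 in the frame of rack between -0.155 and -0.075 m and contact force between the fingers and rod1 below 0.1 N and z of rod2 in the frame of rack between 0.082 and 0.108 m and y of rod2 in the frame of rack between -0.11 and 0.08 m and x of rod2 in the frame of rack between -0.155 and -0.075 m and contact force between the fingers and rod2 below 0.1 N), for 0.2 s.
3. every rod present is fully home, within 8 mm of the bottom of its bore (angle between the x axis of each of rod0, rod1, rod2 and the x axis of rack, either way round below 0.1 rad and z of rod0 in the frame of rack between 0.082 and 0.108 m and y of rod0 in the frame of rack between -0.11 and 0.08 m and x of each of rod0, rod1, rod2 in the frame of rack above -0.058 m and z of rod1 in the frame of rack between 0.082 and 0.108 m and y of rod1 in the frame of rack between -0.11 and 0.08 m and z of rod2 in the frame of rack between 0.082 and 0.108 m and y of rod2 in the frame of rack between -0.11 and 0.08 m), for 0.2 s.
4. the slat leans at 30 to 60 degrees on the end of a rod, its foot on the table ((angle between slat's own x axis and vertical between 0.5 and 1.06 rad or angle between slat's own x axis and vertical between 2.08 and 2.64 rad) and angle between slat's own y axis and vertical between 1.37 and 1.77 rad and height (world z) of slat below 0.112 m and (contact force between slat and rod0 above 0.03 N or contact force between slat and rod1 above 0.03 N or contact force between slat and rod2 above 0.03 N)), for 0.2 s.
At the end, for the whole second after the job is handed in: door open past 1.4 rad; every rod present in a bore, its inner end within 8 mm of the 130 mm deep bottom; the slat at rest with its foot on the table (its centre lower than 112 mm), its length 30 to 60 degrees from level, its width level within 11 degrees, and resting on a rod (all of step 3 and all of step 4 and value of joint hatch above 1.4 rad and linear speed of slat below 0.02 m/s); the robot touches nothing.
It fails at once if the glass jar is tipped over (angle between jar's own z axis and vertical above 0.6 rad).
Of rod0, rod1, rod2 only 2 to 3 are there at a start; the rules pass over those that are not, and their reading is None.
At some moment in a run one of rod0, rod1, rod2 may be knocked a few centimetres aside while the robot is not near it.
Once in a run the grip may slacken for a moment while it holds something.
It also fails if it takes over 210 s, if anything falls off the work surface, if the arm or the gripper's body presses on something with over 40 N, if the wrist force passes 120 N, or if a joint passes its speed limit or range.

## Working session

There is one attempt and no reset: what is moved stays moved. The work goes in short steps, Python scripts to look and compute and a tool call to move; the robot and the scene stay as the last step left them, time stands still between calls to the robot, and variables do not carry over. Pictures are saved under pics/ and viewed, at most 14 in all, crops included, and the job is handed in when it is done.

Besides the shell and the picture viewer there is one more tool, called after "Request:" by a JSON object that holds its "api" and its "payload". servo_tool: Moves the arm, as the interface text tells. Its arguments: {"type":"object","properties":{"rows":{"type":"array","items":{"type":"number"}},"newtons":{"type":"number"}},"required":["rows"]}

```bash
mkdir -p pics
cat > h.py <<'E'
import numpy as np, cv2
from scipy.spatial.transform import Rotation as R
from rig import robot
def st():
    o=robot.get_obs(); Rm=R.from_quat(o["tool_rot"]).as_matrix(); return o,np.array(o["position"]),Rm
def yaw(Rm): return np.degrees(np.arctan2(Rm[1,0],Rm[0,0]))
def cam(n):
    o,p,Rm=st(); c=robot.camera(n)
    if n=="wrist":
        T=np.eye(4);T[:3,:3]=Rm;T[:3,3]=p
        M=T@np.array(c["mount"]);Rc=M[:3,:3].T;t=-Rc@M[:3,3]
    else: Rc=cv2.Rodrigues(np.array(c["rvec"]))[0];t=np.array(c["tvec"]).ravel()
    c["R"]=Rc;c["t"]=t;return c
def proj(c,P):
    q=np.atleast_2d(P)@c["R"].T+c["t"];q=q@np.array(c["intrinsics"]).T;return q[:,:2]/q[:,2:]
def back(c,uv,z):
    uv=np.atleast_2d(uv).astype(float);r=np.c_[uv,np.ones(len(uv))]@np.linalg.inv(np.array(c["intrinsics"])).T@c["R"]
    C=-c["R"].T@c["t"];return C+r*((z-C[2])/r[:,2])[:,None]
def save(c,n,crop=None,s=1):
    im=c["pixels"][:,:,::-1]
    if crop: im=im[crop[1]:crop[3],crop[0]:crop[2]]
    cv2.imwrite("pics/"+n,cv2.resize(np.ascontiguousarray(im),None,fx=s,fy=s))
def rect(c,region,z):
    "centre, long-axis yaw deg, size of the region put on the plane z"
    v,u=np.nonzero(region);P=back(c,np.c_[u,v],z)[:,:2]
    (x,y),(w,h),a=cv2.minAreaRect((P*1000).astype(np.float32))
    if w<h: w,h,a=h,w,a+90
    return np.round([x,y,(a+90)%180-90,w,h],1)
def tool(d,Rm): return np.round(Rm.T@np.array(d),4)
E
cat > s1.py <<'E'
from h import *
o,p,Rm=st();print(p,yaw(Rm),Rm.round(2).tolist(),o["grip_width"])
for n in("top","scene"):
    c=cam(n);save(c,n+"1.png")
    for q in("rack","hatch_handle","hatch_hinge","bore0","bore1","bore2","rod0","rod1","rod2","slat","jar"):
        try:
            L=robot.place_of(c,q)
            print(n,q,[(round(l["score"],2),np.round(l["at"],3).tolist(),proj(c,l["at"]).round().tolist()) for l in L[:4]])
        except Exception as e: print(q,e)
    if n=="top":
        for q,z in(("rod0",.016),("slat",.012),("rack",.153)):
            for l in robot.outline_of(c,q): print(q,round(l["score"],2),l["region"].sum(),rect(c,l["region"],z),c["pixels"][l["region"]].mean(0).round())
E
python3 s1.py
```

```text
[ 0.26537397 -0.56505193  0.22158672] 25.139383535520178 [[0.91, 0.42, -0.0], [0.42, -0.91, 0.0], [0.0, -0.0, -1.0]] 0.08716694480567266
top rack []
top hatch_handle [(0.94, [0.552, -0.105, 0.124], [[321.0, 259.0]])]
top hatch_hinge [(0.68, [0.664, 0.137, 0.092], [[244.0, 224.0]])]
top bore0 [(0.98, [0.658, -0.101, 0.09], [[320.0, 226.0]]), (0.76, [0.666, 0.046, 0.096], [[273.0, 223.0]]), (0.64, [0.664, -0.029, 0.097], [[297.0, 224.0]])]
top bore1 [(0.98, [0.658, -0.101, 0.09], [[320.0, 226.0]]), (0.76, [0.666, 0.046, 0.096], [[273.0, 223.0]]), (0.64, [0.664, -0.029, 0.097], [[297.0, 224.0]])]
top bore2 [(0.98, [0.658, -0.101, 0.09], [[320.0, 226.0]]), (0.76, [0.666, 0.046, 0.096], [[273.0, 223.0]]), (0.64, [0.664, -0.029, 0.097], [[297.0, 224.0]])]
top rod0 [(0.9, [0.446, -0.357, 0.008], [[398.0, 294.0]]), (0.81, [0.504, -0.653, 0.008], [[488.0, 277.0]]), (0.75, [0.45, -0.217, 0.009], [[355.0, 293.0]]), (0.55, [0.483, -0.275, 0.01], [[373.0, 282.0]])]
top rod1 [(0.9, [0.446, -0.357, 0.008], [[398.0, 294.0]]), (0.81, [0.504, -0.653, 0.008], [[488.0, 277.0]]), (0.75, [0.45, -0.217, 0.
[... 1567 characters left out ...]
5], [[244.0, 257.0]]), (0.8, [0.45, -0.217, 0.01], [[254.0, 237.0]]), (0.8, [0.452, -0.35, 0.005], [[214.0, 261.0]]), (0.79, [0.507, -0.648, 0.008], [[121.0, 331.0]])]
scene rod1 [(0.9, [0.488, -0.272, 0.005], [[244.0, 257.0]]), (0.8, [0.45, -0.217, 0.01], [[254.0, 237.0]]), (0.8, [0.452, -0.35, 0.005], [[214.0, 261.0]]), (0.79, [0.507, -0.648, 0.008], [[121.0, 331.0]])]
scene rod2 [(0.9, [0.488, -0.272, 0.005], [[244.0, 257.0]]), (0.8, [0.45, -0.217, 0.01], [[254.0, 237.0]]), (0.8, [0.452, -0.35, 0.005], [[214.0, 261.0]]), (0.79, [0.507, -0.648, 0.008], [[121.0, 331.0]])]
scene slat [(0.6, [0.477, -0.028, 0.008], [[314.0, 214.0]])]
scene jar [(0.59, [0.537, 0.463, 0.003], [[452.0, 158.0]])]
```

View pics/top1.png

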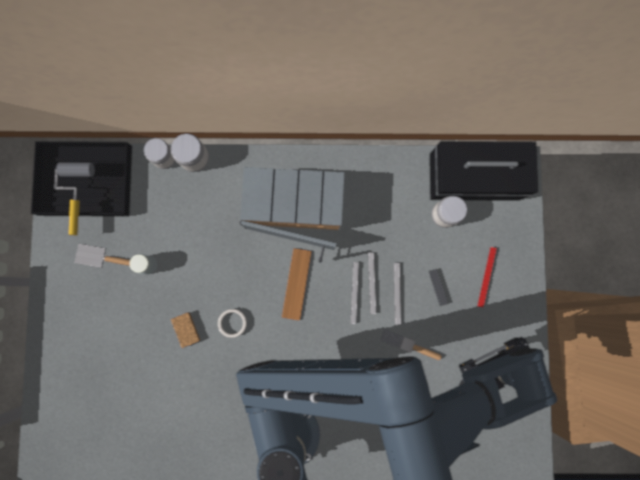

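View pics/scene1.png

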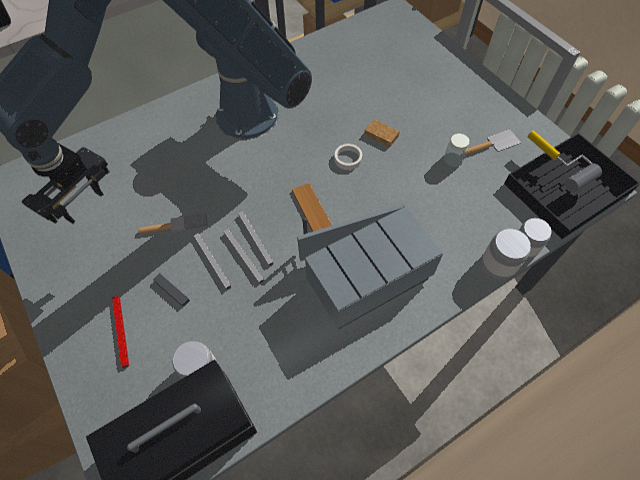

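```bash
cat >> h.py <<'E'
def plan(wps,vmax=.04,p=None,y=None):
    """wps: (x,y,z,yaw,closure[,vmax]); prints rows in tool axes, 5 per call; rounded to mm and deg"""
    if p is None:
        o,p,Rm=st();y=yaw(Rm)
    p=np.array(p,float);out=[]
    for w in wps:
        v=w[5] if len(w)>5 else vmax;t=np.array(w[:3]);dy=(w[3]-y+180)%360-180
        n=max(1,int(np.ceil(np.linalg.norm(t-p)/v-.05)),int(np.ceil(abs(dy)/7.1)));p0=p.copy();y0=y
        for k in range(1,n+1):
            g=p0+(t-p0)*k/n;a=np.radians(y);d=g-p
            s=np.round([np.cos(a)*d[0]+np.sin(a)*d[1],np.sin(a)*d[0]-np.cos(a)*d[1],-d[2]],3)
            tr=round(-(y0+dy*k/n-y),1)
            p=p+np.array([np.cos(a)*s[0]+np.sin(a)*s[1],np.sin(a)*s[0]-np.cos(a)*s[1],-s[2]]);y-=tr
            out+=[w[4],*map(float,s),tr]
    for i in range(0,len(out),25): print([x for x in out[i:i+25]])
    print("end",p.round(4),round(y,1))
E
python3 -c "
from h import *
plan([(.265,-.565,.24,-14,.1),(.553,-.1045,.24,-14,.1)])"
```

```text
[0.1, -0.0, -0.0, -0.003, np.float64(6.5), 0.1, -0.0, -0.0, -0.003, np.float64(6.5), 0.1, -0.0, -0.0, -0.003, np.float64(6.6), 0.1, -0.0, -0.001, -0.003, np.float64(6.5), 0.1, -0.0, 0.0, -0.003, np.float64(6.5)]
[0.1, -0.0, 0.0, -0.002, np.float64(6.5), 0.1, 0.012, -0.037, -0.0, np.float64(0.0), 0.1, 0.012, -0.037, -0.0, np.float64(0.0), 0.1, 0.012, -0.037, -0.0, np.float64(0.0), 0.1, 0.012, -0.036, -0.0, np.float64(0.0)]
[0.1, 0.012, -0.037, -0.0, np.float64(0.0), 0.1, 0.012, -0.037, -0.0, np.float64(0.0), 0.1, 0.012, -0.037, -0.0, np.float64(0.0), 0.1, 0.012, -0.037, -0.0, np.float64(0.0), 0.1, 0.012, -0.037, -0.0, np.float64(0.0)]
[0.1, 0.012, -0.037, -0.0, np.float64(0.0), 0.1, 0.012, -0.036, -0.0, np.float64(0.0), 0.1, 0.012, -0.037, -0.0, np.float64(0.0), 0.1, 0.012, -0.037, -0.0, np.float64(0.0), 0.1, 0.012, -0.037, -0.0, np.float64(0.0)]
end [ 0.5529 -0.1045  0.2395] -14.0
```

Request:
{"api": "servo_tool", "payload": {"rows": [0.1,0,0,-0.02,7,0.1,0,0,0,7]}}

```text
time: 1.52
position: [0.2661, -0.5674, 0.2453]
tool_rot: [0.996, 0.094, 0.0, 0.002]
ft_force: [-0.3, -0.7, 0.6]
grip_width: 0.08
grip_force: 0.0
```

Request:
{"api": "servo_tool", "payload": {"rows": [0.1,0,0,0,6.2,0.1,0,0,0,6.2,0.1,0,0,0,6.2,0.1,0,0,0,6.2,0.1,0.012,-0.037,0,0]}}

```text
time: 1.93
position: [0.2834, -0.5388, 0.2428]
tool_rot: [0.992, -0.124, 0.0, 0.004]
ft_force: [1.6, -0.6, 0.8]
grip_width: 0.0484
grip_force: 0.0
```

Request:
{"api": "servo_tool", "payload": {"rows": [0.1,0.012,-0.037,0,0,0.1,0.012,-0.037,0,0,0.1,0.012,-0.037,0,0,0.1,0.012,-0.037,0,0,0.1,0.012,-0.037,0,0]}}

```text
time: 2.35
position: [0.3886, -0.3655, 0.2427]
tool_rot: [0.993, -0.119, 0.0, 0.0]
ft_force: [0.6, -0.9, 0.7]
grip_width: 0.0395
grip_force: 0.0
```

Request:
{"api": "servo_tool", "payload": {"rows": [0.1,0.012,-0.037,0,0,0.1,0.012,-0.037,0,0,0.1,0.012,-0.037,0,0,0.1,0.012,-0.037,0,0,0.1,0,0,0,0]}}

```text
time: 2.77
position: [0.4718, -0.2284, 0.2427]
tool_rot: [0.993, -0.116, 0.0, -0.002]
ft_force: [-0.7, -0.1, -0.3]
grip_width: 0.0394
grip_force: 0.0
```

```bash
cat > s2.py <<'E'
from h import *
import sys
o,p,Rm=st();print(p.round(4),yaw(Rm).round(2))
c=cam("wrist");save(c,sys.argv[1])
for q in sys.argv[2].split(","):
    print(q,[(round(l["score"],2),np.round(l["at"],4).tolist(),proj(c,l["at"]).round().tolist()) for l in robot.place_of(c,q)[:5]])
for a in sys.argv[3:]:
    q,z=a.split(":")
    for l in robot.outline_of(c,q): print(q,round(l["score"],2),l["region"].sum(),rect(c,l["region"],float(z)),c["pixels"][l["region"]].mean(0).round())
E
python3 s2.py w1.png rod0,hatch_handle,slat rod0:.012 slat:.012
```

```text
[ 0.4718 -0.2284  0.2427] -13.29
rod0 [(0.81, [0.4499, -0.2172, 0.0102], [[314.0, 233.0]]), (0.73, [0.4508, -0.3513, 0.0097], [[444.0, 202.0]]), (0.66, [0.4805, -0.2779, 0.0049], [[366.0, 189.0]])]
hatch_handle [(0.57, [0.5539, -0.1031, 0.1243], [[118.0, 164.0]])]
slat []
rod0 0.83 3355 [ 483.9 -273.5    1.9  200.5   17.6] [195. 193. 192.]
rod0 0.19 8929 [600.2 -47.7  77.1 193.6  95.1] [110. 113. 114.]
slat 0.91 7729 [524.9 -36.6  -9.1 136.8  66. ] [183. 129.  82.]
```

View pics/w1.png

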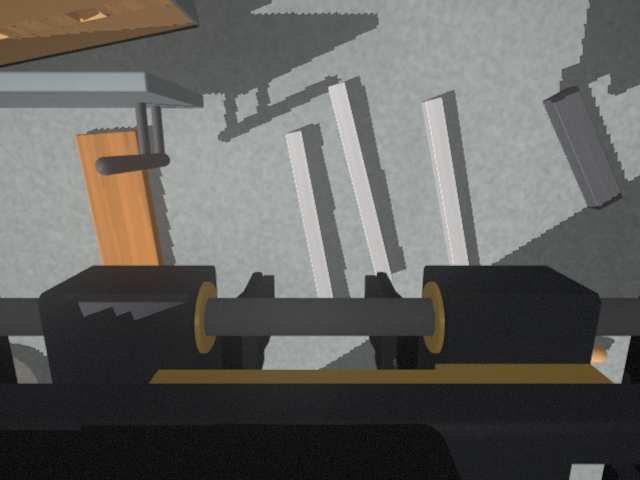

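Request:
{"api": "servo_tool", "payload": {"rows": [0.1,0.0127,-0.035,0,0,0.1,0.0127,-0.035,0,0,0.1,0.0127,-0.035,0,0,0.1,0.0127,-0.035,0,0,0.1,0,0,0,0]}}

```text
time: 3.48
position: [0.5547, -0.1072, 0.2426]
tool_rot: [0.993, -0.118, 0.001, -0.001]
ft_force: [0.6, -0.7, -0.1]
grip_width: 0.0392
grip_force: 0.0
```

```bash
python3 s2.py w2.png hatch_handle,hatch_hinge,bore0
```

```text
[ 0.5547 -0.1072  0.2426] -13.51
hatch_handle [(0.56, [0.552, -0.1021, 0.1246], [[314.0, 241.0]])]
hatch_hinge []
bore0 [(0.93, [0.6603, -0.0266, 0.0934], [[183.0, 118.0]]), (0.89, [0.6661, 0.0482, 0.0949], [[86.0, 134.0]]), (0.77, [0.6575, -0.101, 0.0935], [[279.0, 97.0]])]
```

Request:
{"api": "servo_tool", "payload": {"rows": [0.1,-0.002,-0.004,0.036,0,0.1,0,0,0.036,0,0.1,0,0,0.036,0,0.1,0,0,0.035,0,0.1,0,0,0,0]}}

```text
time: 4.1
position: [0.5453, -0.1063, 0.0934]
tool_rot: [0.993, -0.121, -0.007, -0.002]
ft_force: [-1.6, -0.2, -1.2]
grip_width: 0.0389
grip_force: 0.0
```

Request:
{"api": "servo_tool", "payload": {"rows": [1,0,0,0,0,1,0,0,0,0,1,0,0,0,0,1,0,0,0,0,1,0,0,0,0], "newtons": 20}}

```text
time: 4.52
position: [0.5532, -0.1047, 0.102]
tool_rot: [0.993, -0.121, 0.003, -0.002]
ft_force: [6.7, 14.5, 4.1]
grip_width: 0.0134
grip_force: 8.0
```

```bash
cat > arc.py <<'E'
from h import *
o,p,Rm=st();print(o["grip_width"],o["grip_force"])
H=np.array([.665,.1375]);r=p[:2]-H;L=np.linalg.norm(r);a0=np.degrees(np.arctan2(-r[0],-r[1]));print(L,a0)
W=[]
for a in np.linspace(a0,a0+100,17)[1:]:
    b=np.radians(a);W.append((H[0]-L*np.sin(b),H[1]-L*np.cos(b),p[2],yaw(Rm),1,.045))
plan(W)
E
python3 arc.py
```

```text
0.013439162123919757 8.03297501988709
0.2667301001549008 24.782020818139365
[1, -0.028, -0.007, -0.0, np.float64(-0.0), 1, -0.027, -0.01, -0.0, np.float64(-0.0), 1, -0.026, -0.013, -0.0, np.float64(-0.0), 1, -0.025, -0.016, -0.0, np.float64(-0.0), 1, -0.023, -0.018, -0.0, np.float64(-0.0)]
[1, -0.02, -0.021, -0.0, np.float64(-0.0), 1, -0.018, -0.023, -0.0, np.float64(-0.0), 1, -0.016, -0.024, -0.0, np.float64(-0.0), 1, -0.012, -0.026, -0.0, np.float64(-0.0), 1, -0.01, -0.028, -0.0, np.float64(-0.0)]
[1, -0.007, -0.028, -0.0, np.float64(-0.0), 1, -0.003, -0.029, -0.0, np.float64(-0.0), 1, -0.001, -0.029, -0.0, np.float64(-0.0), 1, 0.003, -0.029, -0.0, np.float64(-0.0), 1, 0.006, -0.028, -0.0, np.float64(-0.0)]
[1, 0.008, -0.028, -0.0, np.float64(-0.0)]
end [0.4454 0.2896 0.102 ] -13.9
```

Request:
{"api": "servo_tool", "payload": {"rows": [1,-0.028,-0.007,0,0,1,-0.027,-0.01,0,0,1,-0.026,-0.013,0,0,1,-0.025,-0.016,0,0,1,-0.023,-0.018,0,0], "newtons": 30}}

```text
time: 4.93
position: [0.4452, -0.0135, 0.102]
tool_rot: [0.993, -0.12, 0.007, 0.0]
ft_force: [8.8, 5.4, -0.9]
grip_width: 0.0112
grip_force: 30.0
```

Request:
{"api": "servo_tool", "payload": {"rows": [1,-0.02,-0.021,0,0,1,-0.018,-0.023,0,0,1,-0.016,-0.024,0,0,1,-0.012,-0.026,0,0,1,-0.01,-0.028,0,0]}}

```text
time: 5.35
position: [0.397, 0.1239, 0.1016]
tool_rot: [0.993, -0.12, 0.003, -0.0]
ft_force: [2.0, -1.9, 3.3]
grip_width: 0.0114
grip_force: 30.0
```

```bash
sed -i 's/a0+100,17/124.8,8/' arc.py; python3 arc.py
```

```text
0.011446763832650834 29.998862254433334
0.26834047676446715 87.09981498387879
[1, -0.006, -0.024, -0.0, np.float64(-0.0), 1, -0.004, -0.025, -0.0, np.float64(-0.0), 1, -0.001, -0.026, -0.0, np.float64(-0.0), 1, 0.001, -0.025, -0.0, np.float64(-0.0), 1, 0.003, -0.025, -0.0, np.float64(-0.0)]
[1, 0.006, -0.024, -0.0, np.float64(-0.0), 1, 0.008, -0.024, -0.0, np.float64(-0.0)]
end [0.4449 0.2903 0.1016] -13.7
```

Request:
{"api": "servo_tool", "payload": {"rows": [1,-0.006,-0.024,0,0,1,-0.004,-0.025,0,0,1,-0.001,-0.026,0,0,1,0.001,-0.025,0,0,1,0.003,-0.025,0,0]}}

```text
time: 5.77
position: [0.4192, 0.2476, 0.1014]
tool_rot: [0.993, -0.119, 0.002, -0.0]
ft_force: [2.5, -3.1, -0.3]
grip_width: 0.011
grip_force: 30.0
```

Request:
{"api": "servo_tool", "payload": {"rows": [1,0.006,-0.02,0,0,1,0.006,-0.015,0,0,1,0,0,0,0,0.3,0,0,0,0,0.3,0,0,0,0]}}

```text
time: 6.18
position: [0.4389, 0.2781, 0.1009]
tool_rot: [0.993, -0.118, 0.001, -0.001]
ft_force: [0.1, 0.1, -1.3]
grip_width: 0.0184
grip_force: 0.0
```

Request:
{"api": "servo_tool", "payload": {"rows": [0.3,0,0,0,0,0.3,0,0,-0.04,0,0.3,0,0,-0.04,0,0.3,0,0,-0.04,0,0.3,0,0,0,0]}}

```text
time: 6.6
position: [0.4436, 0.2788, 0.2272]
tool_rot: [0.993, -0.119, 0.008, -0.004]
ft_force: [1.0, 0.7, 0.0]
grip_width: 0.0302
grip_force: 0.0
```

```bash
cat > s3.py <<'E'
from h import *
o,p,Rm=st();print(p.round(4),yaw(Rm).round(2),o["grip_width"])
for n in("top","scene"):
    c=cam(n);save(c,n+"2.png")
    for q in("hatch_handle","hatch_hinge","bore0","rod0","slat"):
        print(n,q,[(round(l["score"],2),np.round(l["at"],3).tolist()) for l in robot.place_of(c,q)[:4]])
    if n=="top":
        for l in robot.outline_of(c,"rod0"): print(round(l["score"],2),l["region"].sum(),rect(c,l["region"],.012),c["pixels"][l["region"]].mean(0).round())
E
python3 s3.py
```

```text
[0.4436 0.2788 0.2272] -13.68 0.03018219692182292
top hatch_handle []
top hatch_hinge [(0.85, [0.662, 0.135, 0.093])]
top bore0 [(0.7, [0.66, -0.1, 0.088]), (0.64, [0.669, 0.046, 0.095]), (0.59, [0.667, -0.028, 0.096])]
top rod0 [(0.88, [0.483, -0.277, 0.01]), (0.64, [0.452, -0.217, 0.009]), (0.63, [0.504, -0.653, 0.006]), (0.61, [0.449, -0.356, 0.007])]
top slat [(0.76, [0.476, -0.027, 0.008])]
0.92 407 [ 504.  -649.6  -14.7  204.2   23.1] [144.  52.  51.]
0.75 324 [ 450.6 -215.1   -2.5  198.8   17. ] [139. 137. 140.]
0.71 314 [ 481.9 -272.4    2.   195.7   17.5] [122. 120. 122.]
0.54 343 [ 448.1 -354.5    0.6  198.2   18. ] [113. 112. 114.]
0.4 820 [533.8 202.7 -22.  312.1  37.1] [84. 87. 90.]
0.23 1333 [477.6 -25.3  -8.7 232.7  64.9] [126.  92.  64.]
scene hatch_handle [(0.75, [0.44, 0.279, 0.126])]
scene hatch_hinge [(0.6, [0.665, 0.138, 0.09]), (0.29, [0.537, 0.466, 0.002])]
scene bore0 []
scene rod0 [(0.67, [0.504, -0.65, 0.008]), (0.66, [0.45, -0.217, 0.006]), (0.61, [0.485, -0.273, 0.008]), (0.6, [0.454, -0.354, 0.009])]
scene slat [(0.92, [0.478, -0.025, 0.009]), (0.19, [0.486, -0.276, 0.006])]
```

```bash
sed -i 's/round(-(y0/round(float(-(y0/; s/-y),1)/-y)),1)/' h.py; python3 -c "
from h import *
plan([(.40,-.216,.227,-1.5,0)],vmax=.0415)"
```

```text
[0, 0.007, 0.041, -0.001, -1.0, 0, 0.006, 0.04, -0.0, -1.0, 0, 0.005, 0.041, -0.001, -1.0, 0, 0.004, 0.041, -0.001, -1.1, 0, 0.004, 0.041, -0.0, -1.0]
[0, 0.003, 0.042, -0.001, -1.0, 0, 0.002, 0.041, -0.001, -1.0, 0, 0.002, 0.041, -0.0, -1.0, 0, 0.0, 0.041, -0.001, -1.0, 0, 0.001, 0.041, -0.001, -1.0]
[0, -0.001, 0.042, -0.0, -1.0, 0, -0.001, 0.041, -0.001, -1.1]
end [ 0.4004 -0.2163  0.227 ] -1.5
```

Request:
{"api": "servo_tool", "payload": {"rows": [0,0.007,0.041,-0.001,-1.0,0,0.006,0.04,0,-1.0,0,0.005,0.041,-0.001,-1.0,0,0.004,0.041,-0.001,-1.1,0,0.004,0.041,0,-1.0]}}

```text
time: 7.67
position: [0.4222, 0.0707, 0.2227]
tool_rot: [0.997, -0.074, 0.0, 0.0]
ft_force: [1.2, 0.2, 0.2]
grip_width: 0.0432
grip_force: 0.0
```

Request:
{"api": "servo_tool", "payload": {"rows": [0,0.003,0.041,-0.001,-1.0,0,0.002,0.041,-0.001,-1.0,0,0.002,0.041,0,-1.0,0,0,0.041,-0.001,-1.0,0,0.001,0.041,-0.001,-1.0]}}

```text
time: 8.08
position: [0.4064, -0.1343, 0.2267]
tool_rot: [1.0, -0.031, -0.0, -0.0]
ft_force: [1.0, 0.4, -0.5]
grip_width: 0.0438
grip_force: 0.0
```

Request:
{"api": "servo_tool", "payload": {"rows": [0,-0.001,0.041,0,-1.0,0,-0.001,0.041,-0.001,-1.1,0,0,0,0,0,0,0,0,0,0]}}

```text
time: 8.42
position: [0.4008, -0.2167, 0.2275]
tool_rot: [1.0, -0.015, 0.0, 0.0]
ft_force: [-0.4, 0.8, 0.4]
grip_width: 0.0436
grip_force: 0.0
```

```bash
python3 s2.py w3.png rod0,bore0 rod0:.012 slat:.012
```

```text
[ 0.4008 -0.2167  0.2275] -1.73
rod0 [(0.88, [0.4839, -0.2742, 0.0088], [[379.0, 121.0]]), (0.64, [0.452, -0.2136, 0.0041], [[314.0, 158.0]]), (0.57, [0.449, -0.3523, 0.0103], [[462.0, 157.0]])]
bore0 []
rod0 0.91 4520 [ 483.2 -273.5    2.1  200.7   19.6] [188. 186. 185.]
rod0 0.7 3905 [ 451.9 -216.7   -2.8  201.6   17.6] [189. 187. 186.]
rod0 0.59 4848 [ 449.7 -354.8    0.8  202.    21.7] [186. 183. 182.]
slat 0.86 17355 [479.5 -29.4  -8.9 228.   64. ] [181. 125.  77.]
```

View pics/w3.png

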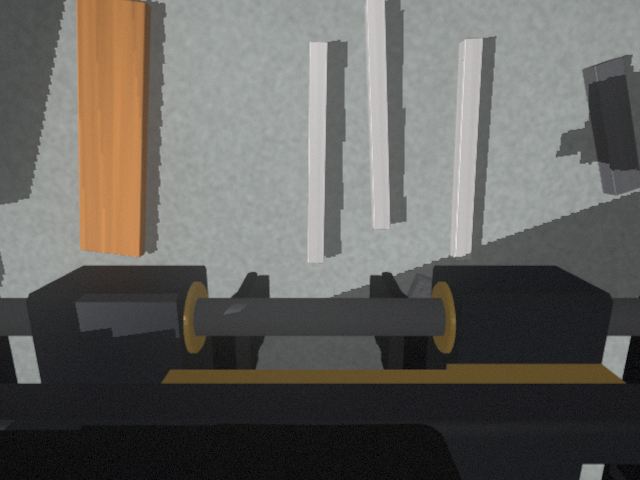

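Request:
{"api": "servo_tool", "payload": {"rows": [0,0.04,0,0.03,1,0,0,0,0.04,0,0,0,0,0.04,0,0,0,0,0.04,0,0,0,0,0.035,0]}}

```text
time: 9.08
position: [0.4342, -0.2133, 0.0459]
tool_rot: [1.0, -0.02, -0.0, -0.0]
ft_force: [0.7, -0.2, 0.0]
grip_width: 0.0434
grip_force: 0.0
```

Request:
{"api": "servo_tool", "payload": {"rows": [0,0,0,0.025,0,0,0,0,0.013,0,0,0,0,0,0]}}

```text
time: 9.33
position: [0.4328, -0.2125, 0.0069]
tool_rot: [1.0, -0.02, -0.002, -0.002]
ft_force: [0.2, 0.1, 0.6]
grip_width: 0.0435
grip_force: 0.0
```

Request:
{"api": "servo_tool", "payload": {"rows": [1,0,0,0,0,1,0,0,0,0,1,0,0,0,0,1,0,0,0,0], "newtons": 40}}

```text
time: 9.67
position: [0.4349, -0.2154, 0.0109]
tool_rot: [1.0, -0.021, 0.001, 0.001]
ft_force: [-0.8, 0.2, -0.2]
grip_width: 0.0244
grip_force: 0.0
```

Request:
{"api": "servo_tool", "payload": {"rows": [0.2,0.004,0,0,0,0.2,0.002,0,0.004,0,0.2,0,0,0.004,0,0.2,0,0,0,0,0.2,0,0,0,0]}}

```text
time: 10.08
position: [0.4398, -0.2151, 0.0012]
tool_rot: [1.0, -0.021, -0.0, -0.0]
ft_force: [-0.2, -0.7, 0.9]
grip_width: 0.0341
grip_force: 0.0
```

Request:
{"api": "servo_tool", "payload": {"rows": [1,0,0,0,0,1,0,0,0,0,1,0,0,0,0,1,0,0,0,0,1,0,0,0,0]}}

```text
time: 10.5
position: [0.4401, -0.2154, 0.0016]
tool_rot: [1.0, -0.021, 0.0, 0.0]
ft_force: [0.1, 0.2, -0.5]
grip_width: 0.0155
grip_force: 40.0
```

Request:
{"api": "servo_tool", "payload": {"rows": [1,0,0,0,0,1,0,0,0,0,1,0,0,-0.02,0,1,0,0,-0.03,0,1,0,0,0,0]}}

```text
time: 10.92
position: [0.4419, -0.2166, 0.0547]
tool_rot: [1.0, -0.021, 0.002, 0.002]
ft_force: [0.6, -0.2, 0.0]
grip_width: 0.0155
grip_force: 40.0
```

```bash
python3 s2.py w4.png rod0,bore0 rod0:.058; python3 -c "
from h import *
plan([(.40,-.05,.12,-2.8,1),(.45,.056,.12,-2.8,1)],vmax=.0415)"
```

```text
[ 0.4419 -0.2166  0.0547] -2.45
rod0 [(0.88, [0.4518, -0.2147, 0.0605], [[314.0, 281.0]]), (0.63, [0.45, -0.3553, 0.0075], [[572.0, 240.0]]), (0.58, [0.4848, -0.2752, 0.0064], [[426.0, 183.0]])]
bore0 []
rod0 0.73 15008 [ 4.686e+02 -3.232e+02  4.000e-01  1.451e+02  2.060e+01] [141. 139. 138.]
rod0 0.72 14319 [ 482.6 -218.7   -2.8  148.2   18. ] [173. 171. 170.]
rod0 0.68 10301 [ 505.8 -260.3    1.7  101.1   15.6] [122. 121. 120.]
[1, -0.009, -0.033, -0.014, 0.1, 1, -0.01, -0.032, -0.014, 0.0, 1, -0.009, -0.033, -0.013, 0.1, 1, -0.01, -0.032, -0.014, 0.1, 1, -0.009, -0.033, -0.014, 0.0]
[1, 0.015, -0.036, 0.0, 0.0, 1, 0.015, -0.036, 0.0, 0.0, 1, 0.015, -0.036, 0.0, 0.0]
end [0.4502 0.0557 0.1201] -2.8
```

Request:
{"api": "servo_tool", "payload": {"rows": [1,0,0,-0.03,0,1,0,-0.038,-0.02,0,1,0,-0.038,-0.014,0.1,1,0,-0.038,0,0.1,1,0,-0.038,0,0]}}

```text
time: 11.53
position: [0.4464, -0.0633, 0.1148]
tool_rot: [1.0, -0.024, -0.0, -0.0]
ft_force: [0.6, -0.0, -1.8]
grip_width: 0.0154
grip_force: 40.0
```

Request:
{"api": "servo_tool", "payload": {"rows": [1,0,-0.038,0,0,1,0,-0.038,0,0,1,0.02,-0.038,0,0,1,0.03,0,0.02,0,1,0,0,0,0]}}

```text
time: 11.95
position: [0.506, 0.0477, 0.0917]
tool_rot: [1.0, -0.021, 0.002, 0.0]
ft_force: [1.0, -0.9, -0.8]
grip_width: 0.0156
grip_force: 40.0
```

```bash
python3 -c "
from h import *
plan([(.515,.055,.0885,-2.8,1)])"
```

```text
[1, 0.009, -0.008, 0.003, 0.4]
end [0.5153 0.0553 0.0887] -2.8
```

Request:
{"api": "servo_tool", "payload": {"rows": [1,0.008,-0.007,0.003,0.4,1,0,0,0,0,1,0,0,0,0,1,0,0,0,0]}}

```text
time: 12.28
position: [0.5086, 0.0521, 0.0919]
tool_rot: [1.0, -0.027, -0.001, -0.0]
ft_force: [-0.7, -0.0, -0.8]
grip_width: 0.0157
grip_force: 40.0
```

```bash
python3 s2.py w5.png rod0,bore0 rod0:.095 bore0:.095
```

```text
[0.5086 0.0521 0.0919] -3.11
rod0 [(0.77, [0.5182, 0.0536, 0.0993], [[314.0, 283.0]])]
bore0 []
rod0 0.58 14124 [549.2  49.6  -3.2 147.5  17.2] [189. 187. 186.]
bore0 0.68 34345 [556.6 163.7 -21.1 169.4  46.1] [87. 92. 93.]
```

View pics/w5.png

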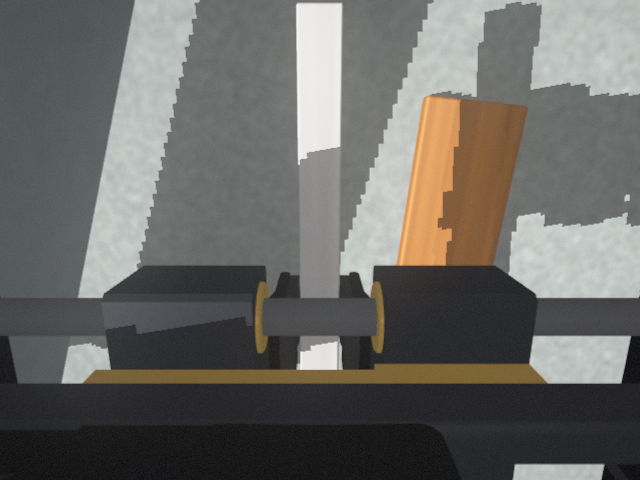

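Request:
{"api": "servo_tool", "payload": {"rows": [1,0,0,-0.04,0,1,0,0,-0.04,0,1,0,0,-0.04,0,1,0.02,0,-0.03,0,1,0.035,0,0,0]}}

```text
time: 12.95
position: [0.5653, 0.0498, 0.2494]
tool_rot: [1.0, -0.027, 0.005, 0.0]
ft_force: [0.5, -0.3, -1.0]
grip_width: 0.0157
grip_force: 40.0
```

Request:
{"api": "servo_tool", "payload": {"rows": [1,0,0,0,0,1,0,0,0,0,1,0,0,0,0]}}

```text
time: 13.2
position: [0.563, 0.0495, 0.2412]
tool_rot: [1.0, -0.027, -0.002, -0.0]
ft_force: [0.1, -0.4, -2.8]
grip_width: 0.0159
grip_force: 4.0
```

```bash
python3 s2.py w6.png rod0,bore0 rod0:.24
```

```text
[0.563  0.0495 0.2412] -3.08
rod0 [(0.87, [0.5727, 0.05, 0.2491], [[317.0, 283.0]]), (0.6, [0.4843, -0.2756, 0.0086], [[635.0, 267.0]])]
bore0 [(0.75, [0.6577, -0.1026, 0.0942], [[519.0, 90.0]]), (0.73, [0.659, -0.0264, 0.0928], [[415.0, 94.0]])]
rod0 0.98 14030 [603.1  46.9  -3.1 151.7  17.9] [179. 177. 176.]
rod0 0.96 2523 [568.3 -85.3   2.   84.9  10.3] [213. 210. 209.]
```

View pics/w6.png

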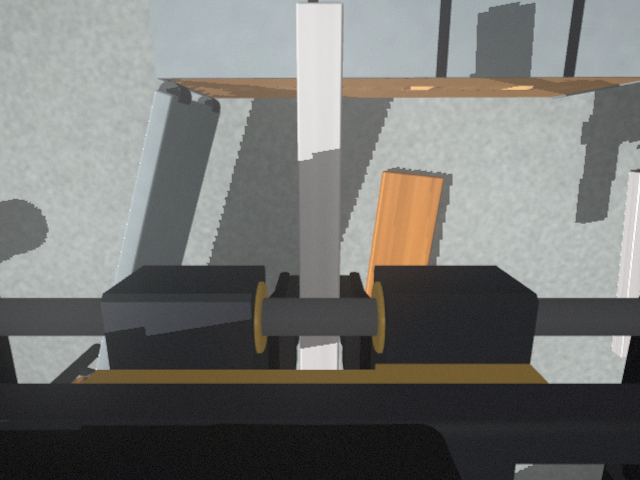

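Request:
{"api": "servo_tool", "payload": {"rows": [1,0,0,0,0,1,0,0,0,0,1,0,0,0,0], "newtons": 50}}

```text
time: 13.65
position: [0.5643, 0.0496, 0.2419]
tool_rot: [1.0, -0.027, -0.0, -0.0]
ft_force: [-0.5, 0.0, -1.6]
grip_width: 0.0156
grip_force: 50.0
```

```bash
cat > s4.py <<'E'
from h import *
o,p,Rm=st();c=cam("wrist");g=cv2.cvtColor(c["pixels"],cv2.COLOR_RGB2GRAY);print(p.round(4),yaw(Rm).round(2),o["grip_force"],o["grip_width"])
for lo,hi in((425,470),(550,600)):
    U=[]
    for v in range(3,74):
        u=np.nonzero(g[v,lo:hi]<60)[0]+lo
        if len(u): U.append((u.mean(),v))
    P=back(c,np.array(U),.153);k,b=np.polyfit(P[:,0],P[:,1],1);print(len(U),"yaw",np.degrees(np.arctan(k)).round(2),"y at x=.66",(k*.66+b).round(4),P[[0,-1]].round(4).tolist())
# front top edge of block: brown/grey transition
hsv=cv2.cvtColor(c["pixels"],cv2.COLOR_RGB2HSV);E=[]
for u in list(range(200,280,4))+list(range(360,600,4)):
    v=np.nonzero((hsv[60:120,u,1]>80))[0]
    if len(v): E.append((u,60+v[0]-.5))
P=back(c,np.array(E),.153);k,b=np.polyfit(P[:,1],P[:,0],1);print("front yaw",np.degrees(np.arctan(-k)).round(2),"x at y=.05,-.03,-.1",[(k*y+b).round(4) for y in(.05,-.03,-.1)])
# rod edges
w=[]
for v in range(20,140,5):
    r=np.nonzero(g[v,285:355]>160)[0]+285
    if len(r): w.append((v,r.min(),r.max()))
w=np.array(w);print(w[::5].tolist())
mid=np.c_[(w[:,1]+w[:,2])/2,w[:,0]];P=back(c,mid,p[2]+.0144);k,b=np.polyfit(P[:,0],P[:,1],1)
print("rod yaw",np.degrees(np.arctan(k)).round(2),"y at tip x",p[0]+.11,(k*(p[0]+.11)+b).round(4), "tool-plane y there",(p[1]+.11*np.sin(np.radians(yaw(Rm)))).round(4))
E
python3 s4.py
```

```text
[0.5643 0.0496 0.2419] -3.06 49.99841630458832 0.015590128562393129Traceback (most recent call last):
  File "s4.py", line 8, in <module>
    P=back(c,np.array(U),.153);k,b=np.polyfit(P[:,0],P[:,1],1);print(len(U),"yaw",np.degrees(np.arctan(k)).round(2),"y at x=.66",(k*.66+b).round(4),P[[0,-1]].round(4).tolist())
  File "h.py", line 17, in back
    uv=np.atleast_2d(uv).astype(float);r=np.c_[uv,np.ones(len(uv))]@np.linalg.inv(np.array(c["intrinsics"])).T@c["R"]
                                         ~~~~~~~~~~~~~~~~~~~~~~~~~~^~~~~~~~~~~~~~~~~~~~~~~~~~~~~~~~~~~~~~~~~~~
ValueError: matmul: Input operand 1 has a mismatch in its core dimension 0, with gufunc signature (n?,k),(k,m?)->(n?,m?) (size 3 is different from 1)
```

```bash
sed -i 's/g\[v,lo:hi\]<60/g[v,lo:hi]<np.median(g[v,lo:hi])-30/' s4.py; python3 s4.py
```

```text
[0.5644 0.0496 0.2419] -3.06 49.99843239784241 0.01515255976508134
71 yaw -2.96 y at x=.66 -0.0276 [[0.703, -0.0299, 0.153], [0.6659, -0.0281, 0.153]]
71 yaw -2.95 y at x=.66 -0.1028 [[0.6989, -0.1048, 0.153], [0.6619, -0.1029, 0.153]]
front yaw -2.94 x at y=.05,-.03,-.1 [np.float64(0.6654), np.float64(0.6613), np.float64(0.6577)]
[[20, 285, 354], [45, 285, 354], [70, 285, 354], [95, 297, 340], [120, 297, 339]]
rod yaw -4.1 y at tip x 0.674447623203018 0.0432 tool-plane y there 0.0437
```

Request:
{"api": "servo_tool", "payload": {"rows": [1,-0.025,-0.001,0,0,1,-0.025,-0.002,0.03,0,1,0,0,0.04,0,1,0,0,0.04,0,1,0,0,0.03,0]}}

```text
time: 14.17
position: [0.5138, 0.0554, 0.1003]
tool_rot: [1.0, -0.027, -0.0, -0.0]
ft_force: [-0.8, 0.6, -1.7]
grip_width: 0.0159
grip_force: 50.0
```

Request:
{"api": "servo_tool", "payload": {"rows": [1,0,0,0.013,0,1,0,0,0,0,1,0,0,0,0,1,0,0,0,0]}}

```text
time: 14.5
position: [0.5161, 0.0551, 0.09]
tool_rot: [1.0, -0.027, 0.001, 0.0]
ft_force: [0.1, 0.0, -1.4]
grip_width: 0.0155
grip_force: 50.0
```

```bash
cat > ins.py <<'E'
from h import *
import sys
# tool-frame correction to the bore line; argv: bore index(0 left,1 mid,2 right), wanted TCP distance to mouth, wanted TCP z
M=np.array([[.6654,.0472],[.6615,-.0277],[.6576,-.1027]])[int(sys.argv[1])];a=np.radians(-2.95);ax=np.array([np.cos(a),np.sin(a)]);ay=np.array([-ax[1],ax[0]])
o,p,Rm=st();d=p[:2]-M
print("pos",p.round(4),"dist",round(-d@ax,4),"lat",round(d@ay,4),"yaw err",(yaw(Rm)+2.95).round(2),"w",round(o["grip_width"],4),"F",np.round(o["ft_force"],1),"grip",round(o["grip_force"],1))
t=M-ax*float(sys.argv[2]);print("tool shift",tool([*(t-p[:2]),float(sys.argv[3])-p[2]],Rm))
E
python3 ins.py 0 .15 .0888
```

```text
pos [0.5161 0.0551 0.09  ] dist 0.1495 lat 0.0002 yaw err -0.11 w 0.0155 F [ 0.1  0.  -1.4] grip 50.0
tool shift [-0.0005  0.0002  0.0012]
```

Request:
{"api": "servo_tool", "payload": {"rows": [1,0.02,0,0.001,0,1,0.015,0,0,0,1,0.01,0,0,0,1,0.01,0,0,0,1,0.01,0,0,0]}}

```text
time: 14.92
position: [0.5817, 0.0516, 0.0902]
tool_rot: [1.0, -0.027, 0.002, 0.0]
ft_force: [-0.8, 0.2, -0.9]
grip_width: 0.0155
grip_force: 50.0
```

Request:
{"api": "servo_tool", "payload": {"rows": [1,0.01,0,0,0,1,0.01,0,0,0,1,0,0,0,0,1,0,0,0,0]}}

```text
time: 15.25
position: [0.6007, 0.0506, 0.0895]
tool_rot: [1.0, -0.027, 0.001, 0.0]
ft_force: [-0.2, 0.5, -1.6]
grip_width: 0.0155
grip_force: 50.0
```

```bash
python3 ins.py 0 .045 .0888
```

```text
pos [0.6007 0.0506 0.0895] dist 0.0647 lat 0.0001 yaw err -0.11 w 0.0155 F [-0.2  0.5 -1.6] grip 50.0
tool shift [0.0197 0.     0.0008]
```

Request:
{"api": "servo_tool", "payload": {"rows": [1,0.01,0,0.001,0,1,0.01,0,0,0,1,0,0,0,0,0.3,0,0,0,0,0,0,0,0,0]}}

```text
time: 15.67
position: [0.6188, 0.0497, 0.0875]
tool_rot: [1.0, -0.027, -0.0, -0.0]
ft_force: [0.6, -0.2, -0.3]
grip_width: 0.0226
grip_force: 0.0
```

Request:
{"api": "servo_tool", "payload": {"rows": [0,0,0,0,0,0,0,0,0,0,0,0,0,0,0,0,0,0,-0.02,0,0,0,0,-0.04,0]}}

```text
time: 16.08
position: [0.6154, 0.0499, 0.1427]
tool_rot: [1.0, -0.027, -0.006, -0.0]
ft_force: [-0.4, -0.9, -0.1]
grip_width: 0.0427
grip_force: 0.0
```

```bash
python3 ins.py 0 .045 .0888; python3 -c "
from h import *
plan([(.58,-.05,.235,-2.95,0),(.42,-.27,.235,2,0)],vmax=.0415)"
```

```text
pos [0.6154 0.0499 0.1427] dist 0.0501 lat 0.0001 yaw err -0.12 w 0.0427 F [-0.4 -0.9 -0.1] grip 0.0
tool shift [0.0058 0.0001 0.0538]
[0, -0.007, 0.025, -0.023, -0.0, 0, -0.008, 0.026, -0.023, -0.1, 0, -0.008, 0.025, -0.023, 0.0, 0, -0.007, 0.026, -0.023, -0.0, 0, -0.021, 0.033, -0.0, -0.7]
[0, -0.022, 0.032, -0.0, -0.7, 0, -0.022, 0.032, -0.0, -0.7, 0, -0.022, 0.031, -0.0, -0.7, 0, -0.023, 0.032, -0.0, -0.8, 0, -0.023, 0.031, -0.0, -0.7]
[0, -0.024, 0.031, -0.0, -0.7]
end [ 0.4197 -0.2702  0.2347] 2.0
```

Request:
{"api": "servo_tool", "payload": {"rows": [0,0,0,-0.035,0,0,-0.01,0.026,-0.035,0,0,-0.015,0.033,-0.02,0,0,-0.015,0.033,0,0,0,-0.021,0.033,0,-0.7]}}

```text
time: 16.5
position: [0.5542, -0.0716, 0.2369]
tool_rot: [1.0, -0.02, 0.003, 0.001]
ft_force: [0.3, -0.4, -1.3]
grip_width: 0.0432
grip_force: 0.0
```

Request:
{"api": "servo_tool", "payload": {"rows": [0,-0.022,0.032,0,-0.7,0,-0.022,0.032,0,-0.7,0,-0.022,0.031,0,-0.7,0,-0.023,0.032,0,-0.8,0,-0.023,0.031,0,-0.7]}}

```text
time: 16.92
position: [0.4367, -0.2274, 0.2348]
tool_rot: [1.0, 0.011, 0.0, 0.0]
ft_force: [1.0, -0.8, -0.3]
grip_width: 0.0439
grip_force: 0.0
```

Request:
{"api": "servo_tool", "payload": {"rows": [0,-0.024,0.031,0,-0.7,0,0,0,0,0,0,0,0,0,0]}}

```text
time: 17.17
position: [0.4138, -0.2595, 0.2347]
tool_rot: [1.0, 0.014, 0.0, -0.0]
ft_force: [1.0, 0.4, 0.2]
grip_width: 0.0434
grip_force: 0.0
```

```bash
python3 s2.py w7.png rod0 rod0:.012
cat > near.py <<'E'
from h import *
import sys
# tool shift to grip at offset argv[4] behind rod centre (argv x y yaw), TCP z argv[5]
x,y,w,off,z=map(float,sys.argv[1:6]);o,p,Rm=st();a=np.radians(w)
print("pos",p.round(4),"yaw",yaw(Rm).round(2),"shift",tool([x-off*np.cos(a)-p[0],y-off*np.sin(a)-p[1],z-p[2]],Rm),"turn",(yaw(Rm)-w).round(1))
E
```

```text
[ 0.4138 -0.2595  0.2347] 1.66
rod0 [(0.94, [0.4485, -0.3519, 0.0116], [[416.0, 178.0]]), (0.64, [0.4824, -0.2752, 0.0092], [[338.0, 140.0]])]
rod0 0.92 4123 [ 484.3 -274.1    1.9  202.1   18.1] [184. 182. 181.]
rod0 0.87 4132 [ 4.499e+02 -3.550e+02  4.000e-01  2.007e+02  2.000e+01] [184. 181. 181.]
```

Request:
{"api": "servo_tool", "payload": {"rows": [0,0.03,0.008,0.02,-0.2,0,0.03,0.0085,0.04,0,0,0,0,0.04,0,0,0,0,0.04,0,0,0,0,0.04,0]}}

```text
time: 17.73
position: [0.4718, -0.2692, 0.0603]
tool_rot: [1.0, 0.021, 0.001, 0.0]
ft_force: [0.3, 0.7, -0.6]
grip_width: 0.0437
grip_force: 0.0
```

Request:
{"api": "servo_tool", "payload": {"rows": [0,0,0,0.025,0,0,0,0,0.018,0,0,0,0,0,0,0,0,0,0,0,0,0,0,0,0]}}

```text
time: 18.15
position: [0.4714, -0.2705, 0.0196]
tool_rot: [1.0, 0.02, 0.001, 0.001]
ft_force: [0.2, 0.4, 0.6]
grip_width: 0.0434
grip_force: 0.0
```

```bash
python3 near.py .484 -.274 1.9 .01 .002
```

```text
pos [ 0.4714 -0.2705  0.0196] yaw 2.25 shift [0.0025 0.0039 0.0176] turn 0.3
```

Request:
{"api": "servo_tool", "payload": {"rows": [0,0.0025,0.004,0.009,0.3,0,0,0,0.009,0,0,0,0,0,0,1,0,0,0,0,1,0,0,0,0], "newtons": 50}}

```text
time: 18.57
position: [0.4724, -0.2747, 0.0008]
tool_rot: [1.0, 0.016, -0.0, -0.0]
ft_force: [-0.6, -0.7, -0.6]
grip_width: 0.0368
grip_force: 0.0
```

Request:
{"api": "servo_tool", "payload": {"rows": [1,0,0,0,0,1,0,0,0,0,1,0,0,0,0,1,0,0,0,0,1,0,0,0,0]}}

```text
time: 18.98
position: [0.4726, -0.2747, 0.0008]
tool_rot: [1.0, 0.016, -0.0, -0.0]
ft_force: [-0.8, 0.9, 1.8]
grip_width: 0.0156
grip_force: 50.0
```

```bash
python3 near.py .484 -.274 1.9 .01 .002; python3 ins.py 1 .15 .089;python3 -c "
from h import *
o,p,Rm=st()
plan([(.47,-.27,.105,1,1),(.45,-.0165,.105,-2.95,1)],vmax=.0415)"
```

```text
pos [ 0.4726 -0.2747  0.0008] yaw 1.84 shift [ 0.0014 -0.0003 -0.0012] turn -0.1
pos [ 0.4726 -0.2747  0.0008] dist 0.176 lat -0.2564 yaw err 4.79 w 0.0156 F [-0.8  0.9  1.8] grip 50.0
tool shift [ 0.0473 -0.2534 -0.0882]
[1, -0.001, -0.002, -0.035, 0.3, 1, -0.001, -0.001, -0.034, 0.3, 1, -0.0, -0.002, -0.035, 0.2, 1, -0.002, -0.036, -0.0, 0.6, 1, -0.003, -0.036, -0.0, 0.5]
[1, -0.003, -0.037, -0.0, 0.6, 1, -0.003, -0.036, -0.0, 0.6, 1, -0.004, -0.036, -0.0, 0.6, 1, -0.004, -0.036, -0.0, 0.5, 1, -0.004, -0.036, -0.0, 0.6]
end [ 0.4504 -0.0165  0.1048] -3.0
```

Request:
{"api": "servo_tool", "payload": {"rows": [1,0,0,-0.035,0.3,1,0,0,-0.035,0.3,1,0,-0.002,-0.035,0.2,1,-0.002,-0.036,0,0.6,1,-0.003,-0.036,0,0.5]}}

```text
time: 19.4
position: [0.4692, -0.2032, 0.1081]
tool_rot: [1.0, -0.002, 0.003, 0.002]
ft_force: [0.2, 0.9, -2.0]
grip_width: 0.015
grip_force: 50.0
```

Request:
{"api": "servo_tool", "payload": {"rows": [1,-0.003,-0.037,0,0.6,1,-0.003,-0.036,0,0.6,1,-0.004,-0.036,0,0.6,1,-0.004,-0.036,0,0.5,1,-0.004,-0.036,0,0.6]}}

```text
time: 19.82
position: [0.4519, -0.0179, 0.1056]
tool_rot: [1.0, -0.026, -0.0, -0.0]
ft_force: [0.5, -0.8, -1.1]
grip_width: 0.0152
grip_force: 50.0
```

Request:
{"api": "servo_tool", "payload": {"rows": [1,0,0,0,0.5,1,0,0,0,0,1,0,0,0,0]}}

```text
time: 20.07
position: [0.4532, -0.0197, 0.1058]
tool_rot: [1.0, -0.03, 0.0, 0.0]
ft_force: [-0.2, -0.9, -1.2]
grip_width: 0.0158
grip_force: 50.0
```

```bash
python3 ins.py 1 .15 .088
```

```text
pos [ 0.4532 -0.0197  0.1058] dist 0.2085 lat -0.0027 yaw err -0.44 w 0.0158 F [-0.2 -0.9 -1.2] grip 50.0
tool shift [ 0.0584 -0.0032  0.0178]
```

Request:
{"api": "servo_tool", "payload": {"rows": [1,0.03,-0.002,0.009,-0.4,1,0.028,-0.001,0.009,0,1,0,0,0,0,1,0,0,0,0,1,0,0,0,0]}}

```text
time: 20.48
position: [0.51, -0.021, 0.0873]
tool_rot: [1.0, -0.028, -0.001, -0.0]
ft_force: [-0.1, -0.2, -0.8]
grip_width: 0.0154
grip_force: 50.0
```

```bash
python3 ins.py 1 .15 .088
```

```text
pos [ 0.51   -0.021   0.0873] dist 0.1516 lat -0.0011 yaw err -0.22 w 0.0154 F [-0.1 -0.2 -0.8] grip 50.0
tool shift [ 0.0016 -0.0011 -0.0007]
```

Request:
{"api": "servo_tool", "payload": {"rows": [1,0.02,-0.001,-0.001,-0.2,1,0.015,0,0,0,1,0.01,0,0,0,1,0.01,0,0,0,1,0.01,0,0,0]}}

```text
time: 20.9
position: [0.5747, -0.0228, 0.0888]
tool_rot: [1.0, -0.026, -0.001, -0.0]
ft_force: [0.2, -0.6, -0.8]
grip_width: 0.0158
grip_force: 50.0
```

Request:
{"api": "servo_tool", "payload": {"rows": [1,0.01,0,0,0,1,0.01,0,0,0,1,0,0,0,0,1,0,0,0,0]}}

```text
time: 21.23
position: [0.5946, -0.0237, 0.0887]
tool_rot: [1.0, -0.025, -0.001, -0.0]
ft_force: [-0.9, 0.5, -1.1]
grip_width: 0.0154
grip_force: 50.0
```

```bash
python3 ins.py 1 .045 .088
```

```text
pos [ 0.5946 -0.0237  0.0887] dist 0.067 lat 0.0006 yaw err 0.04 w 0.0154 F [-0.9  0.5 -1.1] grip 50.0
tool shift [0.022  0.0006 0.0007]
```

Request:
{"api": "servo_tool", "payload": {"rows": [1,0.011,0,0,0,1,0.011,0,0,0,1,0,0,0,0,0.3,0,0,0,0,0,0,0,0,0]}}

```text
time: 21.65
position: [0.6161, -0.0242, 0.0886]
tool_rot: [1.0, -0.025, -0.001, -0.0]
ft_force: [-0.8, 0.1, -0.3]
grip_width: 0.0228
grip_force: 0.0
```

Request:
{"api": "servo_tool", "payload": {"rows": [0,0,0,0,0,0,0,0,0,0,0,0,0,0,0,0,0,0,-0.03,0,0,0,0,-0.04,0]}}

```text
time: 22.07
position: [0.6142, -0.0236, 0.1555]
tool_rot: [1.0, -0.025, -0.005, -0.001]
ft_force: [1.4, -0.5, -0.3]
grip_width: 0.0426
grip_force: 0.0
```

```bash
python3 ins.py 1 .045 .088;  python3 -c "
from h import *
plan([(.61,-.03,.235,-2.95,0),(.40,-.348,.235,.5,0)],vmax=.0415)"
```

```text
pos [ 0.6142 -0.0236  0.1555] dist 0.0474 lat 0.0017 yaw err 0.09 w 0.0426 F [ 1.4 -0.5 -0.3] grip 0.0
tool shift [0.0031 0.0018 0.0675]
[0, -0.002, 0.003, -0.04, 0.0, 0, -0.002, 0.004, -0.039, 0.1, 0, -0.019, 0.033, -0.0, -0.3, 0, -0.02, 0.033, -0.0, -0.4, 0, -0.02, 0.032, -0.0, -0.3]
[0, -0.019, 0.033, -0.0, -0.4, 0, -0.021, 0.032, -0.0, -0.3, 0, -0.02, 0.032, -0.0, -0.4, 0, -0.02, 0.032, -0.0, -0.3, 0, -0.021, 0.032, -0.0, -0.4]
[0, -0.021, 0.032, -0.0, -0.3, 0, -0.021, 0.032, -0.0, -0.4]
end [ 0.3999 -0.3484  0.2345] 0.5
```

Request:
{"api": "servo_tool", "payload": {"rows": [0,-0.002,0.003,-0.04,0,0,-0.002,0.004,-0.039,0,0,-0.019,0.033,0,-0.3,0,-0.02,0.033,0,-0.4,0,-0.02,0.032,0,-0.3]}}

```text
time: 22.48
position: [0.5496, -0.127, 0.239]
tool_rot: [1.0, -0.015, 0.001, 0.001]
ft_force: [0.3, -0.0, -0.4]
grip_width: 0.0439
grip_force: 0.0
```

Request:
{"api": "servo_tool", "payload": {"rows": [0,-0.019,0.033,0,-0.4,0,-0.021,0.032,0,-0.3,0,-0.02,0.032,0,-0.4,0,-0.02,0.032,0,-0.3,0,-0.021,0.032,0,-0.4]}}

```text
time: 22.9
position: [0.4446, -0.2864, 0.2379]
tool_rot: [1.0, -0.0, 0.0, 0.0]
ft_force: [0.6, -0.4, 0.6]
grip_width: 0.0439
grip_force: 0.0
```

Request:
{"api": "servo_tool", "payload": {"rows": [0,-0.021,0.032,0,-0.3,0,-0.021,0.032,0,-0.4,0,0,0,0,0,0,0,0,0,0]}}

```text
time: 23.23
position: [0.4027, -0.351, 0.2377]
tool_rot: [1.0, 0.003, 0.0, -0.0]
ft_force: [0.5, 1.5, 0.1]
grip_width: 0.0433
grip_force: 0.0
```

```bash
python3 s2.py w8.png rod0 rod0:.012
```

```text
[ 0.4027 -0.351   0.2377] 0.39
rod0 [(0.71, [0.4501, -0.3514, 0.007], [[320.0, 162.0]])]
rod0 0.88 2861 [ 467.1 -639.6  -14.2  123.5   27. ] [112.  28.  26.]
rod0 0.59 3637 [ 449.5 -356.2    0.5  201.3   17.8] [193. 191. 190.]
```

Request:
{"api": "servo_tool", "payload": {"rows": [0,0.02,0.003,0.03,0,0,0.017,0.002,0.04,0,0,0,0,0.04,0,0,0,0,0.04,0,0,0,0,0.04,0]}}

```text
time: 23.8
position: [0.4418, -0.3521, 0.0481]
tool_rot: [1.0, 0.007, 0.0, 0.0]
ft_force: [-0.3, -1.0, -0.9]
grip_width: 0.0435
grip_force: 0.0
```

Request:
{"api": "servo_tool", "payload": {"rows": [0,0,0,0.025,0,0,0,0,0.01,0,0,0,0,0,0,0,0,0,0,0,0,0,0,0,0]}}

```text
time: 24.22
position: [0.4418, -0.3546, 0.0162]
tool_rot: [1.0, 0.006, 0.001, 0.001]
ft_force: [-0.3, -0.7, 0.7]
grip_width: 0.0436
grip_force: 0.0
```

```bash
python3 near.py .4498 -.3555 .5 .01 .0015
```

```text
pos [ 0.4418 -0.3546  0.0162] yaw 0.7 shift [-0.002   0.0009  0.0147] turn 0.2
```

Request:
{"api": "servo_tool", "payload": {"rows": [0,-0.002,0.001,0.007,0.2,0,0,0,0.0075,0,0,0,0,0,0,1,0,0,0,0,1,0,0,0,0]}}

```text
time: 24.63
position: [0.4384, -0.3551, 0.0004]
tool_rot: [1.0, 0.004, 0.0, 0.0]
ft_force: [-0.3, 1.3, 4.5]
grip_width: 0.0363
grip_force: 2.3
```

Request:
{"api": "servo_tool", "payload": {"rows": [1,0,0,0,0,1,0,0,0,0,1,0,0,0,0,1,0,0,0,0,1,0,0,0,0]}}

```text
time: 25.05
position: [0.4384, -0.3552, 0.0005]
tool_rot: [1.0, 0.004, 0.0, 0.0]
ft_force: [0.5, 0.3, 5.2]
grip_width: 0.0157
grip_force: 50.6
```

```bash
python3 near.py .4498 -.3555 .5 .01 .0015; python3 -c "
from h import *
plan([(.44,-.34,.105,0,1),(.447,-.0918,.105,-2.95,1)],vmax=.0415)"
```

```text
pos [ 0.4384 -0.3552  0.0005] yaw 0.44 shift [ 0.0014  0.0004 -0.001 ] turn -0.1
[1, 0.001, -0.005, -0.035, 0.1, 1, 0.0, -0.005, -0.035, 0.2, 1, 0.001, -0.005, -0.035, 0.1, 1, 0.001, -0.041, 0.0, 0.5, 1, 0.001, -0.042, 0.0, 0.5]
[1, 0.0, -0.041, 0.0, 0.5, 1, 0.0, -0.042, 0.0, 0.5, 1, 0.0, -0.041, 0.0, 0.5, 1, -0.001, -0.041, 0.0, 0.5]
end [ 0.4466 -0.0922  0.1055] -3.0
```

Request:
{"api": "servo_tool", "payload": {"rows": [1,0,0,-0.035,0.1,1,0,-0.005,-0.035,0.2,1,0.001,-0.005,-0.035,0.1,1,0.001,-0.041,0,0.5,1,0.001,-0.041,0,0.5]}}

```text
time: 25.47
position: [0.4432, -0.2654, 0.107]
tool_rot: [1.0, -0.01, 0.003, 0.003]
ft_force: [1.0, 1.3, -1.9]
grip_width: 0.0155
grip_force: 50.0
```

Request:
{"api": "servo_tool", "payload": {"rows": [1,0,-0.041,0,0.5,1,0,-0.041,0,0.5,1,0,-0.041,0,0.5,1,0,-0.041,0,0.5,1,0,0,0,0.2]}}

```text
time: 25.88
position: [0.4425, -0.0914, 0.1042]
tool_rot: [1.0, -0.024, -0.004, -0.002]
ft_force: [-0.5, 0.4, -1.9]
grip_width: 0.0153
grip_force: 50.0
```

Request:
{"api": "servo_tool", "payload": {"rows": [1,0,0,0,0,1,0,0,0,0]}}

```text
time: 26.05
position: [0.4468, -0.0992, 0.1048]
tool_rot: [1.0, -0.027, 0.0, 0.0]
ft_force: [-0.0, -0.3, -1.2]
grip_width: 0.0158
grip_force: 50.0
```

```bash
python3 ins.py 2 .15 .0875
```

```text
pos [ 0.4468 -0.0992  0.1048] dist 0.2107 lat -0.0073 yaw err -0.12 w 0.0158 F [-0.  -0.3 -1.2] grip 50.0
tool shift [ 0.0607 -0.0075  0.0173]
```

Request:
{"api": "servo_tool", "payload": {"rows": [1,0.03,-0.004,0.009,0,1,0.03,-0.0035,0.008,0,1,0,0,0,0,1,0,0,0,0,1,0,0,0,0]}}

```text
time: 26.47
position: [0.5059, -0.096, 0.0874]
tool_rot: [1.0, -0.028, -0.001, -0.0]
ft_force: [-0.6, 0.7, -1.9]
grip_width: 0.0156
grip_force: 50.0
```

```bash
python3 ins.py 2 .15 .0875
```

```text
pos [ 0.5059 -0.096   0.0874] dist 0.1518 lat -0.0011 yaw err -0.31 w 0.0156 F [-0.6  0.7 -1.9] grip 50.0
tool shift [ 0.0018 -0.0011 -0.0001]
```

Request:
{"api": "servo_tool", "payload": {"rows": [1,0.02,-0.001,0,-0.3,1,0.015,0,0,0,1,0.01,0,0,0,1,0.01,0,0,0,1,0.01,0,0,0]}}

```text
time: 26.88
position: [0.5706, -0.098, 0.0879]
tool_rot: [1.0, -0.026, -0.001, -0.0]
ft_force: [0.3, -0.2, -1.2]
grip_width: 0.0153
grip_force: 50.0
```

Request:
{"api": "servo_tool", "payload": {"rows": [1,0.01,0,0,0,1,0.01,0,0,0,1,0,0,0,0,1,0,0,0,0]}}

```text
time: 27.22
position: [0.5906, -0.0988, 0.0878]
tool_rot: [1.0, -0.025, -0.001, -0.0]
ft_force: [-0.7, 0.2, -1.3]
grip_width: 0.0157
grip_force: 50.0
```

```bash
python3 ins.py 2 .045 .0875
```

```text
pos [ 0.5906 -0.0988  0.0878] dist 0.0671 lat 0.0004 yaw err 0.03 w 0.0157 F [-0.7  0.2 -1.3] grip 50.0
tool shift [0.0221 0.0004 0.0003]
```

Request:
{"api": "servo_tool", "payload": {"rows": [1,0.011,0,0,0,1,0.011,0,0,0,1,0,0,0,0,0.3,0,0,0,0,0,0,0,0,0]}}

```text
time: 27.63
position: [0.6122, -0.0992, 0.0879]
tool_rot: [1.0, -0.025, -0.001, -0.0]
ft_force: [-0.4, -0.1, -0.4]
grip_width: 0.0224
grip_force: 0.0
```

Request:
{"api": "servo_tool", "payload": {"rows": [0,0,0,0,0,0,0,0,0,0,0,0,0,0,0,0,0,0,-0.03,0,0,0,0,-0.04,0]}}

```text
time: 28.05
position: [0.6103, -0.0983, 0.1547]
tool_rot: [1.0, -0.025, -0.005, -0.002]
ft_force: [0.6, -0.3, -0.2]
grip_width: 0.043
grip_force: 0.0
```

Request:
{"api": "servo_tool", "payload": {"rows": [0,-0.02,0,-0.04,0,0,-0.04,0,-0.04,0,0,-0.04,-0.02,0,0,0,-0.03,-0.03,0,0,0,0,0,0,0]}}

```text
time: 28.47
position: [0.4922, -0.0401, 0.2241]
tool_rot: [1.0, -0.024, -0.005, -0.002]
ft_force: [-1.8, 0.6, -0.7]
grip_width: 0.0437
grip_force: 0.0
```

Request:
{"api": "servo_tool", "payload": {"rows": [0,0,-0.015,0,0,0,0,0,0,0,0,0,0,0,0]}}

```text
time: 28.72
position: [0.5022, -0.0303, 0.2248]
tool_rot: [1.0, -0.024, 0.0, 0.0]
ft_force: [0.7, 0.5, 0.5]
grip_width: 0.0437
grip_force: 0.0
```

```bash
python3 s2.py w9.png rod0,bore0 rod0:.100; python3 s3.py
```

```text
[ 0.5022 -0.0303  0.2248] -2.77
rod0 [(0.96, [0.6294, 0.0516, 0.0904], [[192.0, 57.0]]), (0.95, [0.6221, -0.099, 0.093], [[410.0, 56.0]]), (0.6, [0.627, -0.026, 0.0891], [[304.0, 55.0]])]
bore0 []
rod0 0.77 5244 [589.8 -96.7  -3.7 129.8  19.5] [200. 197. 195.]
rod0 0.74 4678 [593.7 -23.9  -2.4 129.   17. ] [198. 194. 192.]
rod0 0.56 5579 [597.2  47.2  -2.2 129.   19.9] [177. 174. 173.]
[ 0.5025 -0.0312  0.2244] -2.89 0.04340369975955794
top hatch_handle [(0.87, [0.437, 0.279, 0.124])]
top hatch_hinge [(0.62, [0.665, 0.136, 0.091]), (0.44, [0.668, 0.043, 0.094])]
top bore0 [(0.92, [0.655, -0.104, 0.091]), (0.8, [0.666, -0.029, 0.097]), (0.75, [0.665, 0.046, 0.094])]
top rod0 [(0.85, [0.505, -0.65, 0.008]), (0.74, [0.628, -0.028, 0.091]), (0.47, [0.63, 0.048, 0.091]), (0.45, [0.622, -0.1, 0.089])]
top slat [(0.94, [0.478, -0.028, 0.006])]
0.71 329 [ 504.6 -649.9  -12.8  192.8   21.8] [99. 40. 39.]
0.71 1098 [529.2 207.2 -32.4 320.3  89.8] [89. 93. 96.]
0.59 149 [ 6.263e+02 -2.100e+01  5.000e-01  9.610e+01  1.650e+01] [158. 155. 157.]
0.55 138 [635.8  56.9  -3.   83.5  18. ] [149. 146. 148.]
0.46 188 [ 6.119e+02 -9.850e+01  2.000e-01  1.125e+02  1.970e+01] [154. 152. 154.]
scene hatch_handle [(0.56, [0.438, 0.279, 0.125]), (0.26, [0.74, -0.02, 0.004])]
scene hatch_hinge [(0.92, [0.665, 0.139, 0.09])]
scene bore0 []
scene rod0 [(0.79, [0.624, -0.098, 0.087]), (0.68, [0.505, -0.649, 0.01]), (0.62, [0.63, 0.046, 0.091]), (0.51, [0.63, -0.025, 0.093])]
scene slat [(0.91, [0.478, -0.024, 0.007])]
```

View pics/w9.png

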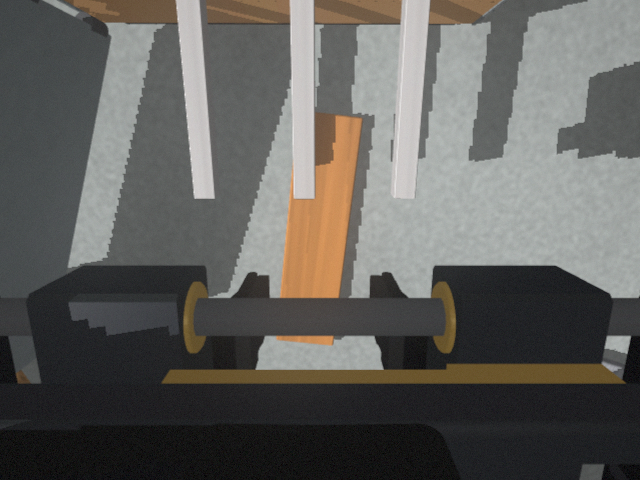

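```bash
python3 ins.py 1 .120 .079
```

```text
pos [ 0.5022 -0.0305  0.2246] dist 0.159 lat -0.011 yaw err 0.09 w 0.0438 F [-0.9  0.4  0.6] grip 0.0
tool shift [ 0.039  -0.0109  0.1456]
```

Request:
{"api": "servo_tool", "payload": {"rows": [0,0.02,-0.006,0,0,0,0.019,-0.005,0.03,0,0,0,0,0.035,0,0,0,0,0.035,0,0,0,0,0.03,0]}}

```text
time: 29.98
position: [0.5416, -0.0212, 0.0929]
tool_rot: [1.0, -0.025, -0.0, -0.0]
ft_force: [-0.5, -0.3, -1.0]
grip_width: 0.0434
grip_force: 0.0
```

Request:
{"api": "servo_tool", "payload": {"rows": [0,0,0,0.015,0,0,0,0,0,0,0,0,0,0,0]}}

```text
time: 30.23
position: [0.5414, -0.0214, 0.079]
tool_rot: [1.0, -0.025, -0.001, -0.0]
ft_force: [0.4, 0.2, 0.5]
grip_width: 0.0438
grip_force: 0.0
```

```bash
python3 ins.py 1 .120 .079
```

```text
pos [ 0.5414 -0.0214  0.079 ] dist 0.1203 lat 0.0001 yaw err 0.09 w 0.0438 F [0.4 0.2 0.5] grip 0.0
tool shift [ 0.0003  0.0001 -0.    ]
```

Request:
{"api": "servo_tool", "payload": {"rows": [1,0,0,0,0,1,0,0,0,0,1,0,0,0,0,1,0,0,0,0,1,0,0,0,0], "newtons": 30}}

```text
time: 30.65
position: [0.5422, -0.0216, 0.0806]
tool_rot: [1.0, -0.025, 0.001, 0.0]
ft_force: [-0.1, 0.2, 0.3]
grip_width: 0.0183
grip_force: 0.0
```

Request:
{"api": "servo_tool", "payload": {"rows": [1,0,0,0,0,1,0.01,0,-0.003,0,1,0.01,0,-0.003,0,1,0.01,0,-0.001,0,1,0,0,0,0]}}

```text
time: 31.07
position: [0.5734, -0.0233, 0.0868]
tool_rot: [1.0, -0.025, 0.001, 0.0]
ft_force: [0.7, -0.3, -2.5]
grip_width: 0.0159
grip_force: 30.0
```

Request:
{"api": "servo_tool", "payload": {"rows": [1,0.01,0,0,0,1,0.01,0,-0.001,0,1,0.005,0,0,0,1,0,0,0,0]}}

```text
time: 31.4
position: [0.5969, -0.0243, 0.0873]
tool_rot: [1.0, -0.025, -0.0, 0.0]
ft_force: [0.5, 0.4, -2.1]
grip_width: 0.0156
grip_force: 30.0
```

```bash
python3 ins.py 1 .057 .087
```

```text
pos [ 0.5969 -0.0243  0.0873] dist 0.0647 lat 0.0001 yaw err 0.09 w 0.0156 F [ 0.5  0.4 -2.1] grip 30.0
tool shift [0.0077 0.0001 0.0003]
```

Request:
{"api": "servo_tool", "payload": {"rows": [1,0.004,0,0,0,1,0.004,0,0,0,1,0.002,0,0,0,1,0,0,0,0,1,0,0,0,0]}}

```text
time: 31.82
position: [0.6067, -0.0248, 0.0876]
tool_rot: [1.0, -0.025, 0.0, 0.0]
ft_force: [1.0, 0.9, -2.3]
grip_width: 0.0159
grip_force: 30.0
```

```bash
python3 ins.py 1 .05 .087
```

```text
pos [ 0.6067 -0.0248  0.0876] dist 0.0548 lat 0.0001 yaw err 0.09 w 0.0159 F [ 1.   0.9 -2.3] grip 30.0
tool shift [0.0048 0.0001 0.0006]
```

Request:
{"api": "servo_tool", "payload": {"rows": [1,0.002,0,0,0,1,0.002,0,0,0,1,0.002,0,0,0,1,0,0,0,0,1,0,0,0,0]}}

```text
time: 32.23
position: [0.6073, -0.0242, 0.0866]
tool_rot: [1.0, -0.025, -0.006, -0.001]
ft_force: [-8.3, -0.4, 0.3]
grip_width: 0.0158
grip_force: 30.0
```

```bash
python3 ins.py 1 .05 .087; python3 s2.py w10.png rod0 rod0:.103
```

```text
pos [ 0.6073 -0.0242  0.0866] dist 0.0543 lat 0.0007 yaw err 0.12 w 0.0158 F [-8.3 -0.4  0.3] grip 30.0
tool shift [ 0.0043  0.0007 -0.0005]
[ 0.6073 -0.0242  0.0866] -2.83
rod0 [(0.81, [0.6287, 0.0508, 0.0894], [[137.0, 261.0]]), (0.68, [0.6217, -0.0964, 0.0929], [[493.0, 263.0]])]
rod0 0.78 4426 [625.2 -25.2  -3.1  59.6  15.9] [115. 113. 112.]
rod0 0.66 4439 [641.6  42.9  -1.6  34.6  21.6] [177. 175. 174.]
rod0 0.64 4336 [634.4 -95.7  -5.2  34.6  21.3] [111. 109. 109.]
```

Request:
{"api": "servo_tool", "payload": {"rows": [1,-0.004,0,0,0,0.3,0,0,0,0,0,0,0,0,0,0,0,0,0,0,0,0,0,0,0]}}

```text
time: 32.8
position: [0.6099, -0.0251, 0.0882]
tool_rot: [1.0, -0.025, 0.001, 0.0]
ft_force: [-0.1, 0.1, -0.1]
grip_width: 0.0348
grip_force: 0.0
```

Request:
{"api": "servo_tool", "payload": {"rows": [0,0,0,-0.03,0,0,0,0,-0.03,0,0,-0.03,-0.025,0,0,0,-0.03,-0.025,0,0,0,0,-0.025,0,0]}}

```text
time: 33.22
position: [0.5451, 0.0543, 0.1474]
tool_rot: [1.0, -0.025, -0.005, -0.0]
ft_force: [-0.9, -0.3, -1.0]
grip_width: 0.0431
grip_force: 0.0
```

Request:
{"api": "servo_tool", "payload": {"rows": [0,0,0,0,0,0,0,0,0,0]}}

```text
time: 33.38
position: [0.5531, 0.054, 0.1483]
tool_rot: [1.0, -0.024, 0.001, 0.0]
ft_force: [1.2, 0.2, -0.1]
grip_width: 0.0437
grip_force: 0.0
```

```bash
python3 ins.py 0 .120 .079; python3 s2.py w11.png rod0 rod0:.100
```

```text
pos [0.5531 0.054  0.1483] dist 0.1125 lat 0.001 yaw err 0.24 w 0.0437 F [ 1.2  0.2 -0.1] grip 0.0
tool shift [-0.0077  0.001   0.0692]
[0.5531 0.054  0.1483] -2.71
rod0 [(0.87, [0.6209, -0.0979, 0.0927], [[600.0, 125.0]]), (0.64, [0.6309, 0.0489, 0.0904], [[322.0, 119.0]])]
rod0 0.98 11025 [598.6 -92.1  -5.3 124.6  26.2] [160. 157. 156.]
rod0 0.63 5869 [628.6 -23.7  -3.1  71.3  20.8] [172. 168. 167.]
rod0 0.58 7441 [601.4  50.2  -3.2 132.6  15.6] [220. 218. 217.]
```

Request:
{"api": "servo_tool", "payload": {"rows": [0,-0.008,0.001,0.02,0.2,0,0,0,0.025,0,0,0,0,0.024,0,0,0,0,0,0,0,0,0,0,0]}}

```text
time: 33.95
position: [0.5441, 0.0516, 0.0776]
tool_rot: [1.0, -0.027, -0.001, -0.0]
ft_force: [-0.4, 0.0, 0.5]
grip_width: 0.0433
grip_force: 0.0
```

```bash
python3 ins.py 0 .120 .079
```

```text
pos [0.5441 0.0516 0.0776] dist 0.1213 lat -0.0019 yaw err -0.19 w 0.0433 F [-0.4  0.   0.5] grip 0.0
tool shift [ 0.0013 -0.0019 -0.0014]
```

Request:
{"api": "servo_tool", "payload": {"rows": [0.5,0.001,-0.002,-0.001,-0.2,1,0,0,0,0,1,0,0,0,0,1,0,0,0,0,1,0,0,0,0]}}

```text
time: 34.37
position: [0.546, 0.0544, 0.0805]
tool_rot: [1.0, -0.025, 0.001, 0.0]
ft_force: [-0.7, 0.5, -0.2]
grip_width: 0.0181
grip_force: 0.2
```

Request:
{"api": "servo_tool", "payload": {"rows": [1,0,0,0,0,1,0.01,0,-0.003,0,1,0.01,0,-0.003,0,1,0.01,0,-0.001,0,1,0,0,0,0]}}

```text
time: 34.78
position: [0.5772, 0.0527, 0.0868]
tool_rot: [1.0, -0.025, 0.001, 0.0]
ft_force: [0.7, -0.3, -2.4]
grip_width: 0.0155
grip_force: 30.0
```

Request:
{"api": "servo_tool", "payload": {"rows": [1,0.01,0,0,0,1,0.01,0,-0.001,0,1,0.01,0,0,0,1,0,0,0,0]}}

```text
time: 35.12
position: [0.6065, 0.0512, 0.0874]
tool_rot: [1.0, -0.025, 0.001, 0.0]
ft_force: [-0.0, 0.5, -1.4]
grip_width: 0.0156
grip_force: 30.0
```

```bash
python3 ins.py 0 .055 .087
```

```text
pos [0.6065 0.0512 0.0874] dist 0.059 lat 0.001 yaw err 0.09 w 0.0156 F [-0.   0.5 -1.4] grip 30.0
tool shift [0.004  0.001  0.0004]
```

Request:
{"api": "servo_tool", "payload": {"rows": [1,0.004,0,0,0,1,0.003,0,0,0,1,0.003,0,0,0,1,0,0,0,0,1,0,0,0,0]}}

```text
time: 35.53
position: [0.6111, 0.0514, 0.0867]
tool_rot: [1.0, -0.025, -0.005, -0.0]
ft_force: [-5.7, -0.3, -0.1]
grip_width: 0.0154
grip_force: 30.0
```

```bash
python3 ins.py 0 .055 .087
```

```text
pos [0.6111 0.0514 0.0867] dist 0.0544 lat 0.0014 yaw err 0.11 w 0.0154 F [-5.7 -0.3 -0.1] grip 30.0
tool shift [-0.0006  0.0014 -0.0003]
```

Request:
{"api": "servo_tool", "payload": {"rows": [1,-0.004,0,0,0,0.3,0,0,0,0,0,0,0,0,0,0,0,0,0,0,0,0,0,0,0]}}

```text
time: 35.95
position: [0.6124, 0.051, 0.0882]
tool_rot: [1.0, -0.025, 0.001, 0.0]
ft_force: [0.4, 0.3, -1.0]
grip_width: 0.035
grip_force: 0.0
```

Request:
{"api": "servo_tool", "payload": {"rows": [0,0,0,-0.03,0,0,0,0,-0.03,0,0,-0.033,0.025,0,0,0,-0.033,0.025,0,0,0,0,0.038,0,0]}}

```text
time: 36.37
position: [0.5317, -0.0299, 0.147]
tool_rot: [1.0, -0.023, -0.006, -0.002]
ft_force: [-1.6, 0.6, -0.4]
grip_width: 0.0432
grip_force: 0.0
```

Request:
{"api": "servo_tool", "payload": {"rows": [0,0,0.038,0,0,0,0,0.025,0,0,0,0,0,0,0,0,0,0,0,0]}}

```text
time: 36.7
position: [0.5384, -0.098, 0.148]
tool_rot: [1.0, -0.027, 0.001, 0.0]
ft_force: [-0.3, 0.4, 0.4]
grip_width: 0.0436
grip_force: 0.0
```

```bash
python3 ins.py 2 .120 .079
```

```text
pos [ 0.5384 -0.098   0.148 ] dist 0.1192 lat -0.0014 yaw err -0.1 w 0.0436 F [-0.3  0.4  0.4] grip 0.0
tool shift [-0.0009 -0.0015  0.069 ]
```

Request:
{"api": "servo_tool", "payload": {"rows": [0,-0.001,-0.001,0.023,0,0,0,0,0.025,0,0,0,0,0.021,0,0,0,0,0,0,0,0,0,0,0]}}

```text
time: 37.12
position: [0.5363, -0.0938, 0.0779]
tool_rot: [1.0, -0.024, -0.001, -0.001]
ft_force: [0.6, -0.7, 0.3]
grip_width: 0.0433
grip_force: 0.0
```

Request:
{"api": "servo_tool", "payload": {"rows": [0.5,0,0,0,0,1,0,0,0,0,1,0,0,0,0,1,0,0,0,0,1,0,0,0,0]}}

```text
time: 37.53
position: [0.5374, -0.0955, 0.0794]
tool_rot: [1.0, -0.025, 0.001, 0.0]
ft_force: [-1.0, -0.4, -0.7]
grip_width: 0.018
grip_force: 0.0
```

```bash
python3 ins.py 2 .120 .079
```

```text
pos [ 0.5374 -0.0955  0.0794] dist 0.1204 lat 0.001 yaw err 0.1 w 0.018 F [-1.  -0.4 -0.7] grip 0.0
tool shift [0.0004 0.001  0.0004]
```

Request:
{"api": "servo_tool", "payload": {"rows": [1,0,0,0,0,1,0.01,0,-0.003,0,1,0.01,0,-0.003,0,1,0.01,0,-0.001,0,1,0,0,0,0]}}

```text
time: 37.95
position: [0.5686, -0.0973, 0.0857]
tool_rot: [1.0, -0.025, 0.001, 0.0]
ft_force: [1.8, -0.5, -2.0]
grip_width: 0.0156
grip_force: 30.0
```

Request:
{"api": "servo_tool", "payload": {"rows": [1,0.01,0,0,0,1,0.01,0,-0.001,0,1,0.01,0,0,0,1,0,0,0,0]}}

```text
time: 38.28
position: [0.5979, -0.0986, 0.0863]
tool_rot: [1.0, -0.025, 0.001, 0.0]
ft_force: [0.7, -0.3, -1.6]
grip_width: 0.0163
grip_force: 30.0
```

Request:
{"api": "servo_tool", "payload": {"rows": [1,0.004,0,0,0,1,0.003,0,0,0,1,0.003,0,0,0,1,0,0,0,0,1,0,0,0,0]}}

```text
time: 38.7
position: [0.6021, -0.0978, 0.0855]
tool_rot: [1.0, -0.025, -0.005, -0.001]
ft_force: [-7.8, -0.7, -0.0]
grip_width: 0.0159
grip_force: 30.0
```

```bash
python3 ins.py 2 .055 .087
```

```text
pos [ 0.6021 -0.0978  0.0855] dist 0.0557 lat 0.002 yaw err 0.1 w 0.0159 F [-7.8 -0.7 -0. ] grip 30.0
tool shift [ 0.0007  0.002  -0.0015]
```

Request:
{"api": "servo_tool", "payload": {"rows": [1,-0.004,0,0,0,0.3,0,0,0,0,0,0,0,0,0,0,0,0,0,0,0,0,0,0,0]}}

```text
time: 39.12
position: [0.6038, -0.0989, 0.0871]
tool_rot: [1.0, -0.025, 0.001, 0.0]
ft_force: [0.3, 0.5, 0.7]
grip_width: 0.0347
grip_force: 0.0
```

Request:
{"api": "servo_tool", "payload": {"rows": [0,0,0,-0.035,0,0,0,0,-0.035,0,-0.5,-0.035,-0.015,-0.02,1,-1,-0.035,-0.015,-0.02,1,-1,-0.035,-0.015,-0.02,1]}}

```text
time: 39.53
position: [0.5039, -0.0482, 0.2159]
tool_rot: [0.999, -0.052, 0.001, 0.0]
ft_force: [0.1, -0.6, 0.9]
grip_width: 0.0563
grip_force: 0.0
```

Request:
{"api": "servo_tool", "payload": {"rows": [-1,-0.035,-0.02,-0.01,1,-1,0,-0.01,0,1,-1,0,0,0,1,-1,0,0,0,0,-1,0,0,0,0]}}

```text
time: 39.95
position: [0.4744, -0.0157, 0.225]
tool_rot: [0.997, -0.077, 0.001, 0.0]
ft_force: [0.2, -0.0, 0.2]
grip_width: 0.0844
grip_force: 0.0
```

```bash
python3 s2.py w12.png slat,rod0 slat:.012 rod0:.103; python3 s3.py | grep -v bore
```

```text
[ 0.4744 -0.0157  0.225 ] -8.84
slat [(0.93, [0.4786, -0.0231, 0.0083], [[326.0, 207.0]])]
rod0 []
slat 0.74 13906 [490.7 -28.7  -9.2 207.2  61.3] [184. 128.  80.]
slat 0.5 25780 [573.9 193.4 -19.7 265.8 139.4] [66. 70. 70.]
rod0 0.86 1581 [610.2 -25.2  -3.9  40.1  16.2] [183. 180. 179.]
rod0 0.84 2366 [617.   48.3  -3.2  49.9  19.6] [157. 155. 154.]
rod0 0.65 1584 [602.4 -96.6  -3.6  33.7  18.9] [178. 176. 175.]
rod0 0.64 25714 [564.  128.5 -19.7 205.  128.7] [66. 70. 70.]
[ 0.4733 -0.0156  0.2242] -8.9 0.08685225142720729
top hatch_handle [(0.84, [0.437, 0.277, 0.126])]
top hatch_hinge [(0.65, [0.661, 0.134, 0.089])]
top rod0 [(0.71, [0.504, -0.652, 0.01]), (0.7, [0.693, -0.034, 0.094]), (0.65, [0.688, -0.105, 0.093]), (0.61, [0.694, 0.045, 0.092])]
top slat []
0.68 375 [ 503.6 -649.2  -15.5  196.9   24.6] [94. 40. 40.]
0.47 6646 [690.4 101.4 -56.1 632.1 343.9] [115. 119. 122.]
0.45 121 [640.7  58.3   0.8  73.   16.5] [146. 143. 145.]
0.45 109 [631.7 -99.3  -3.6  73.4  15.8] [156. 154. 156.]
scene hatch_handle [(0.65, [0.442, 0.276, 0.124])]
scene hatch_hinge [(0.95, [0.665, 0.136, 0.087])]
scene rod0 [(0.85, [0.507, -0.65, 0.01])]
scene slat [(0.57, [0.477, -0.027, 0.009])]
```

View pics/w12.png

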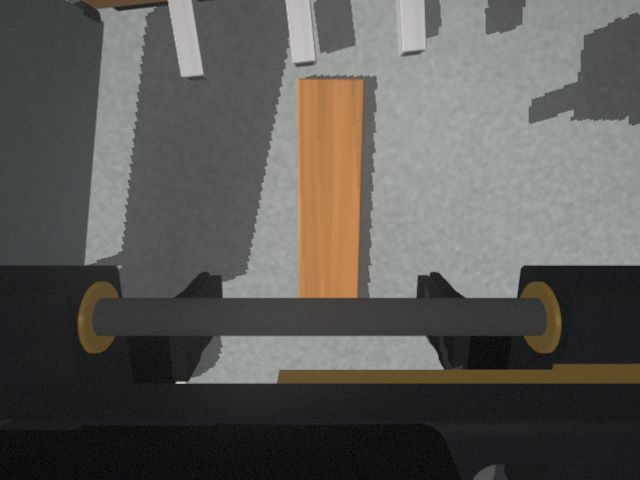

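Request:
{"api": "servo_tool", "payload": {"rows": [-1,0.03,0.006,0.02,0,-1,0.027,0.005,0.04,0,-1,0,0,0.04,0,-1,0,0,0.04,0,-1,0,0,0.04,0]}}

```text
time: 41.27
position: [0.5246, -0.0336, 0.049]
tool_rot: [0.997, -0.077, 0.001, 0.0]
ft_force: [0.4, -0.1, -0.1]
grip_width: 0.087
grip_force: 0.0
```

Request:
{"api": "servo_tool", "payload": {"rows": [-1,0,0,0.025,0,-1,0,0,0,0,-1,0,0,0,0,-1,0,0,0,0]}}

```text
time: 41.6
position: [0.5249, -0.0335, 0.0266]
tool_rot: [0.997, -0.077, 0.001, 0.0]
ft_force: [0.2, -0.3, 0.8]
grip_width: 0.0871
grip_force: 0.0
```

```bash
python3 near.py .4795 -.0273 -9 -.05 .002
```

```text
pos [ 0.5249 -0.0335  0.0266] yaw -8.86 shift [0.0041 0.0009 0.0246] turn 0.1
```

Request:
{"api": "servo_tool", "payload": {"rows": [-1,0.003,0.001,0.012,0,-1,0,0,0.0125,0,-1,0,0,0,0,-1,0,0,0,0,1,0,0,0,0], "newtons": 6}}

```text
time: 42.02
position: [0.5273, -0.0349, 0.0019]
tool_rot: [0.997, -0.077, 0.001, 0.0]
ft_force: [-1.3, -0.2, 0.6]
grip_width: 0.0847
grip_force: 0.0
```

Request:
{"api": "servo_tool", "payload": {"rows": [1,0,0,0,0,1,0,0,0,0,1,0,0,0,0,1,0,0,0,0,1,0,0,0,0]}}

```text
time: 42.43
position: [0.5267, -0.0347, 0.0012]
tool_rot: [0.997, -0.077, 0.0, -0.0]
ft_force: [-0.8, 0.1, 2.4]
grip_width: 0.0599
grip_force: 6.0
```

```bash
python3 near.py .4795 -.0273 -9 -.05 .002
cat > lean.py <<'E'
import numpy as np,sys
g,a,b,n=map(float,sys.argv[1:5]);t=np.radians(np.linspace(a,b,int(n)+1))
print(np.c_[g*np.diff(np.cos(t)),-g*np.diff(np.sin(t))].round(4).tolist())
E
python3 lean.py .165 0 45 10
```

```text
pos [ 0.5267 -0.0347  0.0012] yaw -8.88 shift [ 0.0022  0.0001 -0.0008] turn 0.1
[[-0.0005, -0.0129], [-0.0015, -0.0129], [-0.0025, -0.0127], [-0.0035, -0.0125], [-0.0045, -0.0122], [-0.0054, -0.0118], [-0.0063, -0.0113], [-0.0072, -0.0108], [-0.008, -0.0102], [-0.0088, -0.0095]]
```

Request:
{"api": "servo_tool", "payload": {"rows": [1,-0.0005,0,-0.013,0,1,-0.0015,0,-0.013,0,1,-0.0025,0,-0.0127,0,1,-0.0035,0,-0.0125,0,1,-0.0045,0,-0.0122,0]}}

```text
time: 42.85
position: [0.5141, -0.0328, 0.0647]
tool_rot: [0.997, -0.077, -0.0, -0.0]
ft_force: [0.1, 0.4, -1.8]
grip_width: 0.0599
grip_force: 6.0
```

Request:
{"api": "servo_tool", "payload": {"rows": [1,0,0,0,0,1,0,0,0,0]}}

```text
time: 43.02
position: [0.5146, -0.0329, 0.0647]
tool_rot: [0.997, -0.077, 0.001, 0.0]
ft_force: [1.2, -0.1, -1.6]
grip_width: 0.0605
grip_force: 6.0
```

```bash
python3 s2.py w13.png slat
python3 - <<'E'
from h import *
c=cam("scene");o=robot.outline_of(c,"slat");print([(round(l["score"],2),l["region"].sum()) for l in o],[np.round(l["at"],3) for l in robot.place_of(c,"slat")])
save(c,"sc3.png",(200,120,460,315),3)
E
```

```text
[ 0.5146 -0.0329  0.0647] -8.86
slat [(0.66, [0.4713, -0.0237, 0.0522], [[314.0, 372.0]])]
[(0.79, np.int64(496)), (0.51, np.int64(10922))] [array([ 0.466, -0.026,  0.048])]
```

View pics/sc3.png

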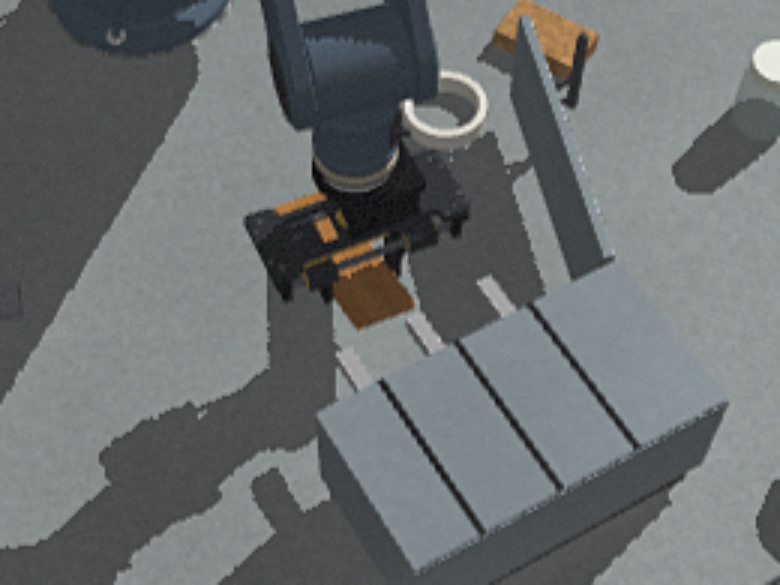

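Request:
{"api": "servo_tool", "payload": {"rows": [1,-0.0054,0,-0.0118,0,1,-0.0063,0,-0.0113,0,1,-0.0072,0,-0.0108,0,1,-0.008,0,-0.0102,0,1,-0.0088,0,-0.0095,0]}}

```text
time: 43.68
position: [0.4784, -0.0272, 0.1177]
tool_rot: [0.997, -0.077, -0.001, -0.0]
ft_force: [0.4, 0.5, -1.5]
grip_width: 0.0604
grip_force: 6.0
```

Request:
{"api": "servo_tool", "payload": {"rows": [1,0,0,0,0,1,0,0,0,0]}}

```text
time: 43.85
position: [0.4788, -0.0273, 0.1177]
tool_rot: [0.997, -0.077, 0.0, -0.0]
ft_force: [0.2, -1.2, -2.0]
grip_width: 0.0603
grip_force: 6.0
```

```bash
python3 ins.py 1 .075 .12;  python3 s2.py w14.png slat
python3 - <<'E'
from h import *
c=cam("scene");print([(l["score"],np.round(l["at"],3)) for l in robot.place_of(c,"slat")])
E
```

```text
pos [ 0.4788 -0.0273  0.1177] dist 0.1824 lat -0.009 yaw err -5.92 w 0.0603 F [ 0.2 -1.2 -2. ] grip 6.0
tool shift [ 0.106  -0.02   -0.0023]
[ 0.4788 -0.0273  0.1177] -8.87
slat [(0.62, [0.4414, -0.021, 0.0974], [[318.0, 352.0]])]
[(0.92, array([ 0.441, -0.022,  0.094])), (0.69, array([0.538, 0.464, 0.   ]))]
```

Request:
{"api": "servo_tool", "payload": {"rows": [1,0,0,-0.012,-3,1,0,0,-0.013,-2.9,1,0.02,-0.003,0,0,1,0.02,-0.003,0,0,1,0.02,-0.003,0,0]}}

```text
time: 44.47
position: [0.5402, -0.0214, 0.1427]
tool_rot: [1.0, -0.026, -0.0, -0.0]
ft_force: [-0.1, -0.4, -0.6]
grip_width: 0.0601
grip_force: 6.0
```

Request:
{"api": "servo_tool", "payload": {"rows": [1,0.02,0,0,0,1,0.02,0,0,0,1,0.01,0,0,0,1,0,0,0,0,1,0,0,0,0]}}

```text
time: 44.88
position: [0.5889, -0.0239, 0.1419]
tool_rot: [1.0, -0.026, -0.001, -0.0]
ft_force: [-0.2, 0.3, -1.0]
grip_width: 0.0598
grip_force: 6.0
```

```bash
python3 ins.py 1 .0715 .1046;  python3 s2.py w15.png slat
python3 - <<'E'
from h import *
c=cam("scene");print([(l["score"],np.round(l["at"],3)) for l in robot.place_of(c,"slat")])
save(c,"sc4.png",(230,110,450,275),3)
E
```

```text
pos [ 0.5889 -0.0239  0.1419] dist 0.0727 lat 0.0001 yaw err 0.0 w 0.0598 F [-0.2  0.3 -1. ] grip 6.0
tool shift [0.0013 0.0001 0.0373]
[ 0.5889 -0.0239  0.1419] -2.95
slat [(0.71, [0.5517, -0.0234, 0.1155], [[322.0, 345.0]])]
[(0.58, array([ 0.549, -0.02 ,  0.114]))]
```

View pics/sc4.png

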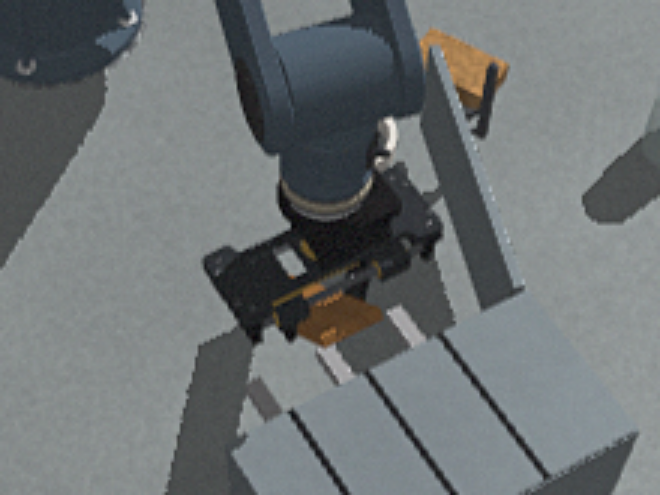

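Request:
{"api": "servo_tool", "payload": {"rows": [1,0.001,0,0.01,0,1,0,0,0.01,0,1,0,0,0.008,0,1,0,0,0.005,0,1,0,0,0,0]}}

```text
time: 45.5
position: [0.5894, -0.0239, 0.1083]
tool_rot: [1.0, -0.026, -0.001, -0.0]
ft_force: [0.1, -0.0, -1.5]
grip_width: 0.0603
grip_force: 6.0
```

Request:
{"api": "servo_tool", "payload": {"rows": [1,0,0,0.002,0,1,0,0,0.002,0,1,0,0,0,0,1,0,0,0,0]}}

```text
time: 45.83
position: [0.5906, -0.0241, 0.1062]
tool_rot: [1.0, -0.026, 0.0, 0.0]
ft_force: [1.1, 1.1, -0.5]
grip_width: 0.06
grip_force: 6.0
```

```bash
python3 ins.py 1 .0715 .1046;  python3 s2.py w16.png slat
python3 - <<'E'
from h import *
c=cam("scene");print([(l["score"],np.round(l["at"],3)) for l in robot.place_of(c,"slat")])
E
```

```text
pos [ 0.5906 -0.0241  0.1062] dist 0.071 lat -0.0 yaw err -0.0 w 0.06 F [ 1.1  1.1 -0.5] grip 6.0
tool shift [-0.0005 -0.      0.0016]
[ 0.5906 -0.0241  0.1062] -2.95
slat [(0.94, [0.5552, -0.0231, 0.082], [[321.0, 344.0]])]
[(0.84, array([ 0.551, -0.021,  0.08 ]))]
```

Request:
{"api": "servo_tool", "payload": {"rows": [1,0,0,0.002,0,1,0,0,0,0,1,0,0,0,0,1,0,0,0,0]}}

```text
time: 46.37
position: [0.5903, -0.0241, 0.1039]
tool_rot: [1.0, -0.026, 0.0, 0.0]
ft_force: [1.1, 0.5, 1.4]
grip_width: 0.0597
grip_force: 6.0
```

Request:
{"api": "servo_tool", "payload": {"rows": [-0.45,0,0,0,0,-0.6,0,0,0,0,-0.6,0,0,0,0,-0.6,0,0,0,0,-0.6,0,0,0,0]}}

```text
time: 46.78
position: [0.59, -0.024, 0.1038]
tool_rot: [1.0, -0.026, -0.0, -0.0]
ft_force: [0.1, 0.2, 0.1]
grip_width: 0.0691
grip_force: 0.0
```

```bash
python3 s2.py w17.png slat
python3 - <<'E'
from h import *
c=cam("scene");print([(l["score"],np.round(l["at"],3)) for l in robot.place_of(c,"slat")],robot.get_obs()["grip_width"])
E
```

```text
[ 0.59   -0.024   0.1038] -2.96
slat [(0.95, [0.5527, -0.0207, 0.0794], [[316.0, 347.0]])]
[(0.65, array([ 0.554, -0.02 ,  0.08 ]))] 0.06963362349932273
```

Released and the slat stays; lift away straight up and check.

Request:
{"api": "servo_tool", "payload": {"rows": [-0.6,0,0,-0.015,0,-0.6,0,0,-0.03,0,-0.6,0,0,-0.04,0,-0.6,0,0,-0.04,0,-0.6,0,0,0,0]}}

```text
time: 47.4
position: [0.5955, -0.025, 0.2373]
tool_rot: [1.0, -0.026, 0.008, 0.002]
ft_force: [1.1, -0.6, 0.1]
grip_width: 0.0697
grip_force: 0.0
```

Request:
{"api": "servo_tool", "payload": {"rows": [-0.6,-0.03,0.02,-0.02,0,-0.6,-0.03,0.035,0,0,-0.6,-0.03,0.04,0,0,-0.6,-0.03,0.04,0,0,-0.6,-0.02,0.04,0,0]}}

```text
time: 47.82
position: [0.4542, -0.1727, 0.2489]
tool_rot: [1.0, -0.025, -0.0, -0.0]
ft_force: [-0.2, -0.8, -0.1]
grip_width: 0.0697
grip_force: 0.0
```

Request:
{"api": "servo_tool", "payload": {"rows": [-0.6,0,0.04,0,0,-0.6,0,0.04,0,0,-0.6,0,0.03,0,0,-0.6,0,0,0,0,-0.6,0,0,0,0]}}

```text
time: 48.23
position: [0.4506, -0.2843, 0.2486]
tool_rot: [1.0, -0.027, 0.0, -0.0]
ft_force: [0.7, 0.5, -0.3]
grip_width: 0.0696
grip_force: 0.0
```

```bash
python3 s3.py
python3 - <<'E'
from h import *
c=cam("scene");save(c,"sc5.png",(210,100,470,295),3)
E
```

```text
[ 0.4506 -0.2843  0.2486] -3.15 0.06962769947802046
top hatch_handle [(0.65, [0.437, 0.275, 0.128])]
top hatch_hinge [(0.93, [0.664, 0.138, 0.091])]
top bore0 [(0.79, [0.669, 0.048, 0.094]), (0.72, [0.653, -0.104, 0.09]), (0.58, [0.663, -0.028, 0.095])]
top rod0 [(0.72, [0.504, -0.651, 0.009]), (0.59, [0.695, 0.047, 0.093]), (0.42, [0.683, -0.105, 0.091])]
top slat [(0.67, [0.549, -0.022, 0.074]), (0.66, [0.439, 0.276, 0.126])]
0.62 400 [ 504.5 -650.7  -14.   200.9   23.6] [119.  46.  46.]
0.4 101 [6.424e+02 5.830e+01 3.000e-01 6.970e+01 1.650e+01] [150. 147. 149.]
scene hatch_handle []
scene hatch_hinge [(0.76, [0.664, 0.135, 0.089]), (0.21, [0.552, -0.023, 0.079])]
scene bore0 []
scene rod0 [(0.68, [0.505, -0.649, 0.006])]
scene slat [(0.56, [0.55, -0.024, 0.08])]
```

View pics/sc5.png

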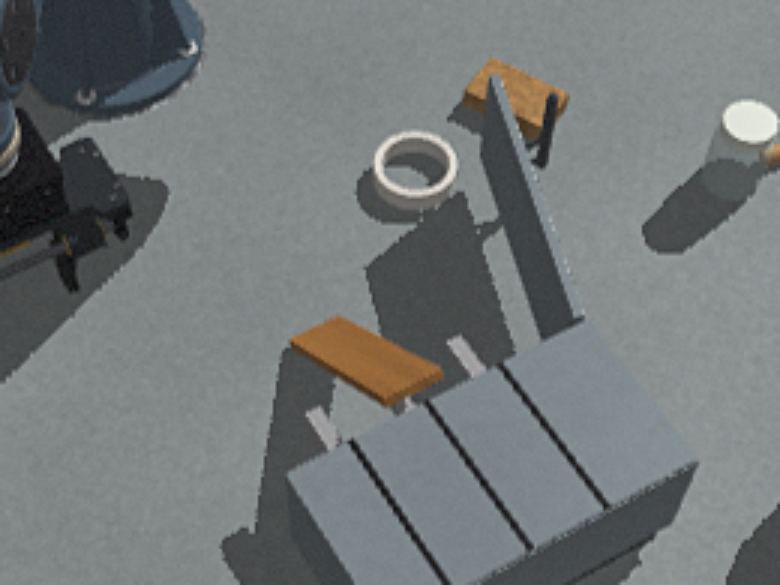

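```bash
python3 -c "
from rig import robot
print(robot.hand_in())"
```

```text
the job is handed in; nothing more can be done
None
```

The job is handed in, with no verdict returned. By my own checks the door is open at about 1.9 rad, all three rods are home, the slat leans at about 40° on the middle rod, and the jar is still upright.

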